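# Set out a kit from the tipping canister

### The arm

A 6-joint arm with a two-finger parallel gripper is mounted at the origin on a cart in front of the work surface, level with it; the furniture and walls round the work are solid. World frame = base frame: x ahead of the robot, y to its left, z up, the work surface at z = 0. Lengths are in m, angles in degrees, forces in N, time in s.
With the tool pointing down it reaches from about 0.4 to 0.825 m from the base axis. Payload 7 kg.
Tool frame: the origin (TCP) lies at the very end of the fingers, on their centre line; the grasp point (between the pads) lies 19 mm behind it (ctrl.grip_depth is the z of the grasp point in the tool frame, in m); z points along the fingers, y is the direction in which the jaws open and shut (so a half turn about z gives the same grasp; the last joint's range is limited). The gripper opens to 88 mm and grips with 3 to 60 N. Pads are 19 mm wide; open, the fingers measure 130 mm over their backs; the gripper's body (78 mm by 193 mm) begins 47 mm behind the grasp point.
Start: joints at [-48.81, 20.546, 0.682, 0, -70.136, -16.507], TCP at [0.282, -0.613, 0.227] pointing down, gripper open.
Joint ranges: [-176.03, 176.03], [-82.01, 121.73], [-58.28, 71.71], [-173.87, 95.51], [-174.79, -0.11], [-173.66, 173.66]. Speed limits (degrees/s): [136.94, 136.94, 172.46, 180, 180, 180].

### API

Orientations are given as [roll, pitch, yaw] about the fixed x, y, z axes, in that order (R = Rz(yaw) Ry(pitch) Rx(roll)).
In Python, from plant import telemetry, snapshot, job, models, ctrl gives the robot as it stands.
- The arm moves only by the tool jog_arm, never from a script. Its argument "targets" is text: rows parted by semicolons, each of 7 numbers parted by spaces: the shift along the tool's x, y, z in m, then the turn, a rotation vector about the tool's x, y, z in degrees, then the gripper command: -1 is shut, 1 is fully open, values between are in proportion. A call has exactly 8 rows; each row is the pose to reach, as a shift and turn from the pose measured when the call began, along the tool's axes at that moment; what a row does not reach only later rows make up. A row lasts 1/8 s, in which the tool goes at most 62.5 mm and 10.7 degrees, less where a joint would pass 70% of its speed; a pose out of reach is approached as far as the arm can. A call with a gripper value outside its range is refused whole. The fingers move at their own pace and stop on an object; the grip force is fixed at half the most. Time passes only in rows, so rows that repeat a pose let the fingers close, or fill a call up. It gives the time, the measured TCP pose, the force and the opening at its end, in the units of the state.
- telemetry.get_obs(): the state, without advancing time (a new reading comes with each control period).
- snapshot(name): name is "scene" or "top"; returns a dict with "img" (400x640x3 uint8, red, green, blue), "range_z" (400x640 float32, m along the optical axis (not along the pixel's ray), 0 where there is no reading), "intrinsics" (3x3 intrinsics, pixels), "k1" (the pictures are not rectified: a ray, as slopes to the right and down, at radius r is drawn at 1 + k1 r^2 times it, then the intrinsics apply), "R" (3x3) and "t" (3): a world point X has camera coordinates R X + t. Camera axes: x right, y down, z forward; pixel columns grow to the right and rows downward; lengths in m; the calibration is good to about 2 mm. A picture is of the moment at which its call begins.
- job.close_job(): hands the job in, once; it reports no verdict.
Trained networks look in a picture, given as the dict that the camera call returned (one of the last four; its "shot" number tells which), for a name from the list of things; names that differ only in an ending like _2 or _b are one class to them, and where a whole thing is asked for, a point or a joint stands for the part that bears it (a point fixed in the world has none). Each returns a list of dicts, best first, with "conf" (0 to 1); they miss things now and then, are a little off and sometimes report something else, mostly with a low value. They report only what shows in the picture. A call takes as long as a camera call. They do not tell look-alikes from the thing itself.
- models.cut_out(name, picture): "region" (400x640 bool, what is visible of it) and "uv" ([column, row] in pixels, amid what is visible of it).
- models.spot_point(name, picture): "uv" ([column, row] in pixels: a listed point, or the origin of a listed thing).
The state is a dict: "clock": time; "joint_pos": joint angles; "qvel": joint speeds; "tau": joint torques, N m; "tool_pos": TCP position; "orientation": TCP orientation; "force": force on the tool from outside, world axes, zero at the start; "moment": the same for the moment, N m; "opening": finger opening in m.
Only numpy, scipy, OpenCV 4.12 (cv2) and the standard library are available. Lean on these libraries where they do the work, as an engineer would, in place of code of your own. Each camera call takes 0.05 s, during which the arm holds its last target.

### The job

Set up the bench for the next kit: first move whatever has been left in the catch tray of the tipping stand over into the separate plastic parts tray beside it. Then unscrew the canister's captive cap all the way up to its stop, swing the crank forward so that every spacer drops out into the catch tray, bring the canister back fully upright and screw its cap fully down again. Also, whenever it suits, put the wire spool flat down on its upright spindle.

Things in the scene. Friction and masses are not known exactly. Their poses are not given: they have to be found in the camera images.
- stand: Fixed grey tipping stand, z up, -x end faces the robot. Origin on the bench below the canister's pivot. Its base is an open catch tray: inside x -213 to +57 mm and y -85 to +85 mm in this frame, floor 3 mm above the bench, walls 28 mm high (rear 58) and 3 mm thick. Posts at y = +-95 mm, 138 mm high, outside the tray's walls, carry the canister.
- tray_floor (a point): Point on the catch tray's floor in its open front part, 120 mm in front (-x) of the pivot; axes as the stand's.
- canister (a joint): Tilt of the canister, rad: 0 upright (stop), grows as its mouth swings towards the stand's -x (to the robot), stop at 2.4. Pivot 125 mm above the bench, axis along the stand's y. Friction of about 0.2 N m (3 N at the crank) lets it stay where it is left. From about 2.2 rad, with the cap fully up, the spacers slide out within about a second.
- crank_grip (a point): Middle of the crank's grip: round black bar 12 mm thick, along the stand's y, 24 mm to either side, 140 mm to +y of the can's axis. At tilt t it is at stand x = 75*sin(1.2-t), z = 125+75*cos(1.2-t) mm: behind the pivot when upright, in front when tipped. Pinch it from above, closing along the stand's x, and keep the tool's direction: the bar turns between the fingers.
- cap (a joint): Turn of the screw cap, rad: 0 screwed fully down; grows anticlockwise seen from above (unscrewing), stop at 7.85 (1.25 turns). The cap rises 3.18 mm per rad (20 mm a turn, 25 mm in all) and is captive: it never comes off. Friction 0.05 N m; it stays where it is left.
- cap_grip (a point): Point on the cap's axis at half grip height: a round ribbed black grip, 52 mm in diameter and 22 mm high (11 mm either side of this point), above a flange of 62 mm diameter. Rises with the cap; z is the cap's axis and it turns with the cap. Fully down and upright it stands 190 mm above the bench.
- parts_tray: Fixed open plastic parts tray, 192 x 112 mm and 59 mm high, standing by itself right of the stand. Origin under its centre; long side along its x; inside about 164 x 82 mm at the floor, floor 2 mm thick.
- spool: Wire spool, 54 mm diameter, 34 mm high, standing flat, with a through bore of 20 mm; origin at the centre of its underside, z along the bore. Its rims (flanges 5 and 6 mm thick) are the widest part. About 150 g. Not the smaller-bored solder reel that stands farther back.
- spindle: Fixed upright spindle: steel pin 12 mm thick reaching 58 mm above the bench, on a round foot of 68 mm diameter and 12 mm height. Origin under the foot's centre.
- spindle_seat (a point): Centre of the top of the spindle's foot, 12 mm above the bench, where the spool's underside rests.
- eraser: White eraser in a sleeve, 21 x 42 x 12 mm, origin at the centre of its underside, long along its y; may lie in the catch tray (absent in some starts).
- tape_roll: Roll of tape, 55 mm across and 19 mm high, lying flat, origin at the centre of its underside; may lie in the catch tray. Grip it across the outside.
- braid_reel: Flat reel, 44 mm diameter and 11 mm high, lying flat, origin at the centre of its underside; may lie in the catch tray.
- spacer_0: White nylon spacer, slippery, a cylinder of 12 mm diameter and 14 mm height; origin at the centre of one end, z along it. One of three to five that start inside the canister (the others are absent).
- spacer_1: White nylon spacer, slippery, a cylinder of 12 mm diameter and 14 mm height; origin at the centre of one end, z along it. One of three to five that start inside the canister (the others are absent).
- spacer_2: White nylon spacer, slippery, a cylinder of 12 mm diameter and 14 mm height; origin at the centre of one end, z along it. One of three to five that start inside the canister (the others are absent).
- spacer_3: White nylon spacer, slippery, a cylinder of 12 mm diameter and 14 mm height; origin at the centre of one end, z along it. One of three to five that start inside the canister (the others are absent).
- spacer_4: White nylon spacer, slippery, a cylinder of 12 mm diameter and 14 mm height; origin at the centre of one end, z along it. One of three to five that start inside the canister (the others are absent).
- mouth (a point): Centre of the rim of the aluminium canister, 50 mm from the pivot along the can's axis; z points out of the mouth (up when upright). The can is 62 mm across outside, 56 mm inside, and reaches from 45 mm below to 50 mm above the pivot.
- pcb_vice: Fixed small board vice, a bystander behind the spool and spindle: 166 mm long in x, 90 mm wide in y, 57 mm high; its front end with a knob reaches 83 mm to -x of its origin (centre of its underside). Fingers need room beside it when the spool stands close.
There are look-alikes about, which are no part of the job. Leave any brown or red look-alike of the spool alone.

How it is judged (in metres and radians):
On the way, in this order (a step that is already met when the one before it is completed fails the run):
1. the things left in the catch tray are in the parts tray (x of eraser in the frame of parts_tray between -0.088 and 0.088 m and y of eraser in the frame of parts_tray between -0.048 and 0.048 m and z of eraser in the frame of parts_tray between -0.01 and 0.055 m and x of tape_roll in the frame of parts_tray between -0.088 and 0.088 m and y of tape_roll in the frame of parts_tray between -0.048 and 0.048 m and z of tape_roll in the frame of parts_tray between -0.01 and 0.055 m and x of braid_reel in the frame of parts_tray between -0.088 and 0.088 m and y of braid_reel in the frame of parts_tray between -0.048 and 0.048 m and z of braid_reel in the frame of parts_tray between -0.01 and 0.055 m), for 0.2 s.
2. the cap is unscrewed up to its stop (value of joint cap above 7.2 rad), for 0.2 s.
3. all spacers are in the catch tray (x of spacer_0 in the frame of stand between -0.214 and 0.06 m and y of spacer_0 in the frame of stand between -0.086 and 0.086 m and z of spacer_0 in the frame of stand between -0.005 and 0.055 m and x of spacer_1 in the frame of stand between -0.214 and 0.06 m and y of spacer_1 in the frame of stand between -0.086 and 0.086 m and z of spacer_1 in the frame of stand between -0.005 and 0.055 m and x of spacer_2 in the frame of stand between -0.214 and 0.06 m and y of spacer_2 in the frame of stand between -0.086 and 0.086 m and z of spacer_2 in the frame of stand between -0.005 and 0.055 m and x of spacer_3 in the frame of stand between -0.214 and 0.06 m and y of spacer_3 in the frame of stand between -0.086 and 0.086 m and z of spacer_3 in the frame of stand between -0.005 and 0.055 m and x of spacer_4 in the frame of stand between -0.214 and 0.06 m and y of spacer_4 in the frame of stand between -0.086 and 0.086 m and z of spacer_4 in the frame of stand between -0.005 and 0.055 m), for 0.2 s.
4. the canister is upright again and its cap screwed down (value of joint canister below 0.12 rad and value of joint cap below 0.25 rad), for 0.2 s.
At the end, for the whole second after the job is handed in: The things that lay in the catch tray lie in the parts tray, all spacers lie in the catch tray, the canister is upright (within 0.12 rad), its cap is screwed down (within 0.25 rad), and the spool sits flat on the spindle's foot (within 8 mm sideways, 6 mm in height, 0.12 rad); everything at rest (all of step 1 and all of step 3 and all of step 4 and horizontal distance between spool and spindle_seat below 0.008 m and z of spool in the frame of spindle_seat between -0.006 and 0.006 m and angle between spool's own z axis and vertical below 0.12 rad and linear speed of each of eraser, tape_roll, braid_reel, spacer_0, spacer_1, spacer_2, spacer_3, spacer_4, spool below 0.03 m/s); the robot touches nothing.
Of eraser, tape_roll, braid_reel only 1 to 2 are there at a start; the rules pass over those that are not, and their reading is None.
Of spacer_0, spacer_1, spacer_2, spacer_3, spacer_4 only 3 to 5 are there at a start; the rules pass over those that are not, and their reading is None.
At some moment in a run one of spool, eraser may be knocked a few centimetres aside while the robot is not near it.
Once in a run the grip may slacken for a moment while it holds something.
It also fails if it takes over 210 s, if anything falls off the work surface, if the arm or the gripper's body presses on something with over 40 N, if the wrist force passes 120 N, or if a joint passes its speed limit or range.

## Working session

There is one attempt and no reset: what is moved stays moved. The work goes in short steps, Python scripts to look and compute and a tool call to move; the robot and the scene stay as the last step left them, time stands still between calls to the robot, and variables do not carry over. Pictures are saved under pics/ and viewed, and the job is handed in when it is done.

Besides the shell and the picture viewer there is one more tool, called after "Call:" in YAML: its name, and indented under it one key for each argument. jog_arm: Moves the arm, as the interface text tells. Its arguments: {"type":"object","properties":{"targets":{"type":"string"}},"required":["targets"]}

```bash
ls -la; mkdir -p pics; python3 - <<'E'
from plant import telemetry, snapshot, job, models, ctrl
import cv2
print(telemetry.get_obs(), ctrl.grip_depth)
for n in ("scene","top"):
    s=snapshot(n); cv2.imwrite(f"pics/{n}0.png",s["img"][:,:,::-1]); print(n,s["intrinsics"],s["k1"],s["R"],s["t"])
E
```

```text
total 12
drwxr-xr-x  3 agent agent 4096 Dec  7 09:58 .
drwxr-xr-x 23 root  root  4096 Dec  7 09:58 ..
drwxr-xr-x  2 agent agent 4096 Dec  7 09:58 pics
{'clock': 0.0, 'joint_pos': array([-4.88093039e+01,  2.05932383e+01,  6.33849152e-01, -2.02377854e-02,
       -7.01346592e+01, -1.65068706e+01]), 'qvel': array([-0.04393436,  0.10885138,  0.00662512,  0.10205434, -0.00089324,
        0.02602807]), 'tau': array([ 1.63132168e-03, -5.82705295e+01,  2.93052936e+01,  6.99711442e+00,
        6.68093868e-03, -1.82067188e-04]), 'tool_pos': array([ 0.28166391, -0.6128951 ,  0.22560253]), 'orientation': array([ 1.79904422e+02, -8.48408244e-03, -1.55323060e+02]), 'force': array([ 0.54207247,  0.61096579, -0.29479607]), 'moment': array([ 0.04220904, -0.05285805, -0.03696292]), 'opening': 0.08771853349759813} -0.0188
scene [[468.98567067   0.         325.27449792]
 [  0.         468.98567067 203.5620064 ]
 [  0.           0.           1.        ]] -0.12979139161965517 [[-0.76703675 -0.64132685 -0.01882786]
 [-0.40814806  0.51037287 -0.7569245 ]
 [ 0.49504523 -0.57290435 -0.65323106]] [0.38158485 0.33202658 1.06058172]
top [[473.41980476   0.         315.67872067]
 [  0.         473.41980476 207.91838084]
 [  0.           0.           1.        ]] 0.005604864981915478 [[-0.01721299 -0.99985076  0.00147133]
 [-0.98797621  0.0167824  -0.1536924 ]
 [ 0.15364478 -0.00409914 -0.98811764]] [-0.03796065  0.53586354  1.65095948]
```

View pics/scene0.png

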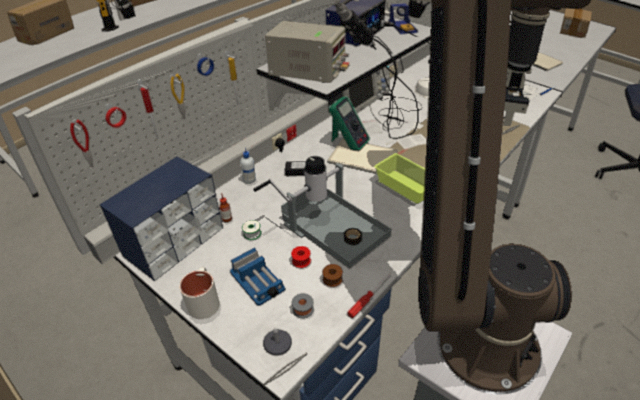

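View pics/top0.png

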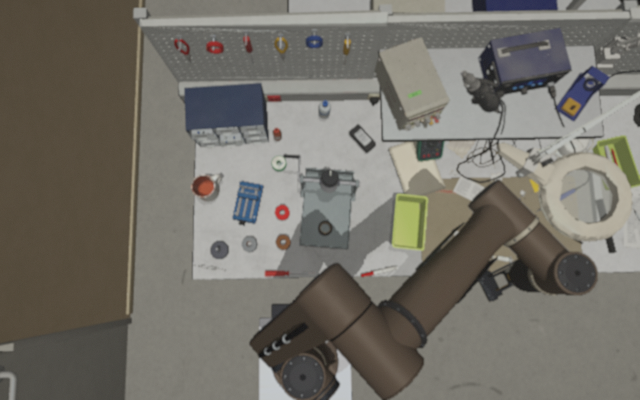

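```bash
cat > h.py <<'E'
from plant import telemetry, snapshot, job, models, ctrl
import cv2, numpy as np
from scipy.spatial.transform import Rotation as Ro
def ray(s,uv):
    K=s["intrinsics"]; k=s["k1"]
    uv=np.atleast_2d(np.asarray(uv,float)); d=(uv-[K[0,2],K[1,2]])/[K[0,0],K[1,1]]
    x=d.copy()
    for _ in range(20): x=d/(1+k*(x**2).sum(1,keepdims=True))
    return np.c_[x,np.ones(len(x))]
def on_plane(s,uv,z):
    r=ray(s,uv)@s["R"]; c=-s["R"].T@s["t"]
    l=(z-c[2])/r[:,2]; return c+l[:,None]*r
def at_depth(s,uv):
    uv=np.atleast_2d(uv); i=np.round(uv).astype(int); z=s["range_z"][i[:,1],i[:,0]]
    return (ray(s,uv)*z[:,None]-s["t"])@s["R"], z
def cloud(s,reg):
    v,u=np.nonzero(reg&(s["range_z"]>0)); p,_=at_depth(s,np.c_[u,v]); return p
def proj(s,X):
    c=np.atleast_2d(X)@s["R"].T+s["t"]; x=c[:,:2]/c[:,2:]; x=x*(1+s["k1"]*(x**2).sum(1,keepdims=True))
    return x*s["intrinsics"][[0,1],[0,1]]+s["intrinsics"][:2,2]
def rel(goal,yaw=None,rpy=None):
    """shift in tool axes for world goal TCP, and rotvec deg"""
    o=telemetry.get_obs(); R=Ro.from_euler('xyz',o["orientation"],degrees=True)
    d=R.inv().apply(np.asarray(goal)-o["tool_pos"])
    if rpy is None: rpy=[180,0,yaw if yaw is not None else o["orientation"][2]]
    rv=(R.inv()*Ro.from_euler('xyz',rpy,degrees=True)).as_rotvec(degrees=True)
    print("at",o["tool_pos"].round(4),o["orientation"].round(1),"rel",d.round(4),rv.round(2)); return d,rv
def save(s,name,crop=None,scale=1):
    im=s["img"][:,:,::-1]
    if crop: im=im[crop[1]:crop[3],crop[0]:crop[2]]
    cv2.imwrite(f"pics/{name}.png",cv2.resize(im,None,fx=scale,fy=scale,interpolation=cv2.INTER_CUBIC))
E
python3 - <<'E'
from h import *
H={"spool":0,"spindle":0,"spindle_seat":.012,"tape_roll":.003,"eraser":.003,"braid_reel":.003,"parts_tray":0,"stand":0,"tray_floor":.003,"cap_grip":.190,"crank_grip":.152,"mouth":.175,"pcb_vice":0}
for n in ("scene","top"):
    s=snapshot(n)
    for k,z in H.items():
        for d in models.spot_point(k,s)[:4]:
            print(n,k,round(d["conf"],2),np.round(d["uv"],1),on_plane(s,d["uv"],z)[0].round(4))
    if n=="scene": save(s,"scene_crop",(200,140,440,380),3.3) if 0 else save(s,"scene_crop",(220,140,420,340),3)
    else: save(s,"top_crop",(190,140,440,290),3.2)
E
```

```text
scene spool 0.58 [329.2 282.9] [0.4133 0.0847 0.    ]
scene spool 0.56 [300.4 309.9] [0.4137 0.1962 0.    ]
scene spool 0.55 [301.  259.6] [ 0.5255  0.0701 -0.    ]
scene spindle 0.62 [277.2 341.5] [0.3947 0.2986 0.    ]
scene spindle_seat 0.62 [272.8 339. ] [0.4012 0.3051 0.012 ]
scene spindle_seat 0.61 [318.6 216.1] [ 0.5939 -0.0847  0.012 ]
scene tape_roll 0.49 [352.5 237. ] [ 0.4672 -0.0852  0.003 ]
scene parts_tray 0.56 [407.6 186.2] [ 0.4709 -0.3843  0.    ]
scene stand 0.65 [316.2 213.9] [ 0.6148 -0.0975  0.    ]
scene tray_floor 0.65 [349.1 234.4] [ 0.4813 -0.0875  0.003 ]
scene cap_grip 0.57 [317.9 161.6] [ 0.6105 -0.1089  0.19  ]
scene cap_grip 0.18 [405.5 186. ] [ 0.3622 -0.1684  0.19  ]
scene crank_grip 0.69 [260.7 186.6] [0.6929 0.0379 0.152 ]
scene mouth 0.71 [312.8 168.8] [ 0.6133 -0.0897  0.175 ]
top spool 0.66 [248.6 246.5] [0.4045 0.1977 0.    ]
top spool 0.58 [280.3 211.9] [0.529  0.0824 0.    ]
top spool 0.53 [280.7 242.9] [0.4156 0.0816 0.    ]
top spindle_seat 0.64 [219.  247.6] [0.4015 0.3022 0.012 ]
top tape_roll 0.5 [322.2 225.3] [ 0.4768 -0.0699  0.003 ]
top eraser 0.32 [292.2 156.6] [0.7357 0.0367 0.003 ]
top parts_tray 0.56 [405.4 223.8] [ 0.4775 -0.3732  0.    ]
top stand 0.71 [326.5 187.6] [ 0.6167 -0.0885  0.    ]
top tray_floor 0.94 [323.3 223. ] [ 0.4851 -0.0741  0.003 ]
top cap_grip 0.78 [331.3 177.4] [ 0.6128 -0.0996  0.19  ]
top cap_grip 0.37 [332.3 177.3] [ 0.6131 -0.1029  0.19  ]
top crank_grip 0.67 [291.  155.8] [0.6985 0.0341 0.152 ]
top mouth 0.77 [330.5 179.8] [ 0.608  -0.0974  0.175 ]
top mouth 0.56 [326.2 188.5] [ 0.5788 -0.0825  0.175 ]
```

View pics/scene_crop.png

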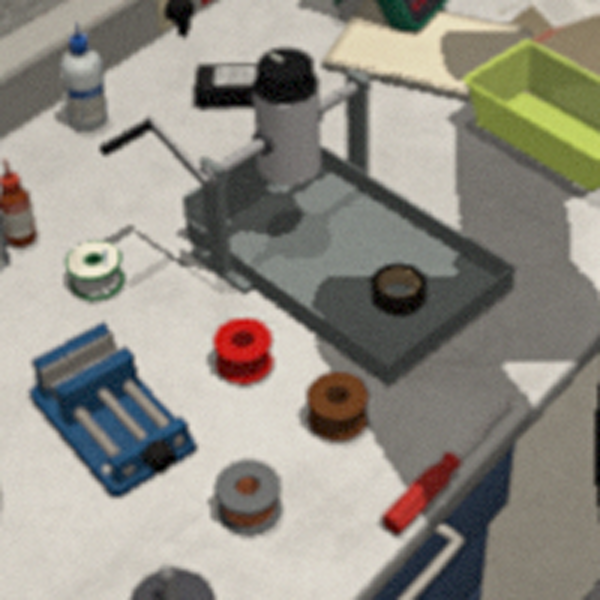

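View pics/top_crop.png

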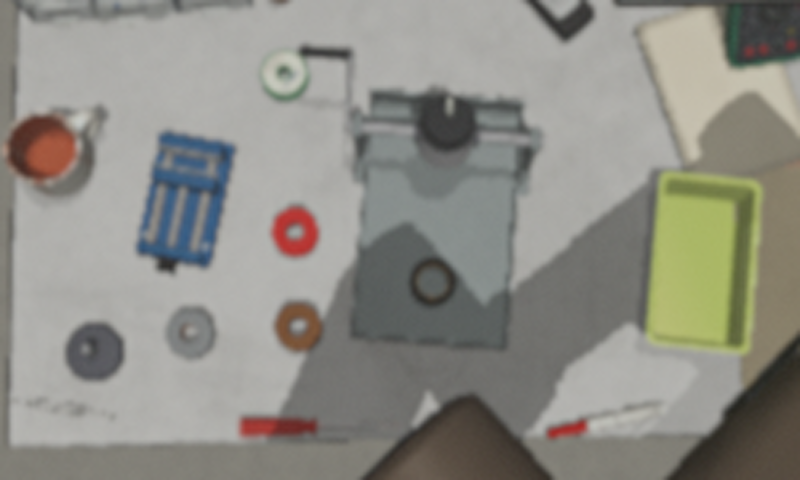

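```bash
cat > fit.py <<'E'
from h import *
from scipy.optimize import least_squares
def circ(p,r=None):
    p=p[:,:2]; c0=p.mean(0)
    f=lambda q:np.hypot(*(p-q[:2]).T)-(q[2] if r is None else r)
    q=least_squares(f,[*c0,.03],loss='soft_l1',f_scale=.002).x; return q
E
python3 - <<'E'
from fit import *
S={n:snapshot(n) for n in("scene","top")}
for n,s in S.items():
    h,w=s["range_z"].shape
    P=cloud(s,np.ones((h,w),bool))
    def near(c,r,z0,z1,P=P):
        return P[(np.hypot(*(P[:,:2]-c).T)<r)&(P[:,2]>z0)&(P[:,2]<z1)]
    for k,c,r,z0,z1 in [("spool",(.408,.197),.045,.006,.06),("spoolTop",(.408,.197),.045,.029,.04),("foot",(.402,.302),.05,.006,.02),("pin",(.402,.302),.02,.025,.07),
        ("tape",(.472,-.075),.045,.01,.04),("cap",(.612,-.1),.05,.185,.22),("floor",(.5,-.08),.06,-.005,.01),("table",(.45,.25),.05,-.01,.01),("crank",(.697,.035),.03,.14,.165)]:
        p=near(c,r,z0,z1); 
        if len(p)>4: print(n,k,len(p),"mean",p.mean(0).round(4),"z",np.percentile(p[:,2],[5,50,95]).round(4),"mid",((np.percentile(p[:,:2],2,axis=0)+np.percentile(p[:,:2],98,axis=0))/2).round(4),"ext",(np.percentile(p[:,:2],98,axis=0)-np.percentile(p[:,:2],2,axis=0)).round(3))
    # stand walls and parts tray rectangles
    q=P[(P[:,0]>.35)&(P[:,0]<.72)&(P[:,1]>-.22)&(P[:,1]<.05)&(P[:,2]>.018)&(P[:,2]<.035)]
    r=cv2.minAreaRect(q[:,:2].astype(np.float32)*1000); print(n,"standrect",r)
    q=P[(P[:,0]>.35)&(P[:,0]<.6)&(P[:,1]>-.47)&(P[:,1]<-.28)&(P[:,2]>.03)&(P[:,2]<.065)]
    if len(q)>9: print(n,"ptray",cv2.minAreaRect(q[:,:2].astype(np.float32)*1000),q[:,2].max())
    q=P[(P[:,0]>.45)&(P[:,0]<.7)&(P[:,1]>.05)&(P[:,1]<.35)&(P[:,2]>.01)&(P[:,2]<.065)]
    print(n,"vice", [ (d["conf"],) for d in models.cut_out("pcb_vice",s)])
    for d in models.cut_out("pcb_vice",s)[:1]:
        q=cloud(s,d["region"]); q=q[q[:,2]>.015]; print(cv2.minAreaRect(q[:,:2].astype(np.float32)*1000),q[:,:2].min(0),q[:,:2].max(0))
E
```

```text
scene spool 394 mean [0.4065 0.1949 0.0278] z [0.0075 0.0328 0.0364] mid [0.4081 0.1928] ext [0.046 0.047]
scene spoolTop 271 mean [0.4082 0.1931 0.0338] z [0.0307 0.0338 0.0366] mid [0.4085 0.1924] ext [0.048 0.048]
scene foot 503 mean [0.388  0.3052 0.0116] z [0.0074 0.0116 0.0149] mid [0.3906 0.3028] ext [0.059 0.059]
scene pin 50 mean [0.3899 0.3042 0.0439] z [0.0275 0.0449 0.057 ] mid [0.3912 0.3037] ext [0.01  0.009]
scene tape 200 mean [ 0.462  -0.078   0.0193] z [0.0113 0.0204 0.0237] mid [ 0.463 -0.08 ] ext [0.05  0.052]
scene cap 252 mean [ 0.6047 -0.09    0.1983] z [0.187  0.2003 0.2037] mid [ 0.6078 -0.093 ] ext [0.049 0.048]
scene floor 739 mean [ 0.5071 -0.0755  0.0034] z [-0.      0.0033  0.0071] mid [ 0.5024 -0.0794] ext [0.105 0.107]
scene table 1031 mean [4.509e-01 2.495e-01 2.000e-04] z [-0.0029  0.0001  0.0033] mid [0.4502 0.2505] ext [0.09 0.09]
scene crank 84 mean [0.6912 0.0351 0.1556] z [0.1495 0.156  0.1598] mid [0.6931 0.0344] ext [0.015 0.054]
scene standrect ((531.2833251953125, -68.74624633789062), (230.44418334960938, 284.1094055175781), 84.0613555908203
[... 825 characters left out ...]
041] z [-0.0021  0.0043  0.0091] mid [ 0.5002 -0.0803] ext [0.108 0.109]
top table 522 mean [0.4506 0.2527 0.0015] z [-0.0051  0.0016  0.0075] mid [0.4492 0.2513] ext [0.09  0.087]
top crank 58 mean [0.6967 0.0343 0.1578] z [0.1528 0.1579 0.1628] mid [0.6965 0.0337] ext [0.015 0.054]
top standrect ((533.6599731445312, -74.02006530761719), (211.74295043945312, 290.5810241699219), 81.05999755859375)
top ptray ((480.3928527832031, -377.040771484375), (113.80097198486328, 193.33010864257812), 83.26454162597656) 0.06499097673084958
top vice [(0.49,)]
((394.73480224609375, 301.5150146484375), (61.05860900878906, 56.38315200805664), 9.287601470947266) [0.36399164 0.27195251] [0.42488624 0.32981599]
```

```bash
python3 - <<'E'
from fit import *
s=snapshot("scene"); save(s,"can_crop",(270,180,390,270),6)
P=cloud(s,np.ones((400,640),bool))
y=np.radians(-6); Q=(P-[.608,-.093,0])@Ro.from_euler('z',-6,degrees=True).as_matrix()
m=(Q[:,0]>-.205)&(Q[:,0]<.04)&(abs(Q[:,1])<.075)&(Q[:,2]<.06)
q=Q[m]; 
for x0 in np.arange(-.2,.05,.02):
    print(round(x0,2),[ (int(1000*np.median(a[:,2])) if len(a:=q[(abs(q[:,0]-x0)<.01)&(abs(q[:,1]-y0)<.01)])>2 else '.') for y0 in np.arange(-.08,.081,.02)])
rel([.467,-.077,.15],-6)
rel([.467,-.077,.01],-6)
E
```

```text
-0.2 [5, 3, 3, 3, 3, 2, 3, 5, '.']
-0.18 [2, 3, 2, 2, 3, 2, 3, 3, '.']
-0.16 [2, 3, 3, 18, 18, 10, 2, 2, '.']
-0.14 [3, 2, 3, 15, 2, 14, 2, 3, '.']
-0.12 [3, 3, 3, 18, 14, 4, 3, 3, '.']
-0.1 [4, 2, 3, 3, 2, 2, 3, 2, '.']
-0.08 [4, 3, 3, 3, 2, 3, 3, 3, '.']
-0.06 [4, 3, 3, 3, 2, 3, 3, 3, '.']
-0.04 [3, 3, 2, 3, 3, 3, 3, 3, '.']
-0.02 [3, 4, 3, 3, 3, 4, 3, 2, '.']
-0.0 [2, 3, 3, 3, 3, 4, 3, 3, '.']
0.02 [3, 3, 3, 3, 2, 3, 3, 3, '.']
0.04 [4, 2, 1, 4, 3, 2, 3, '.', '.']
at [ 0.2818 -0.6133  0.2266] [ 180.    -0.  -155.3] rel [-0.3922  0.41    0.0766] [   0.      0.   -149.32]
at [ 0.2818 -0.6133  0.2266] [ 180.    -0.  -155.3] rel [-0.3922  0.41    0.2166] [   0.      0.   -149.32]
```

View pics/can_crop.png

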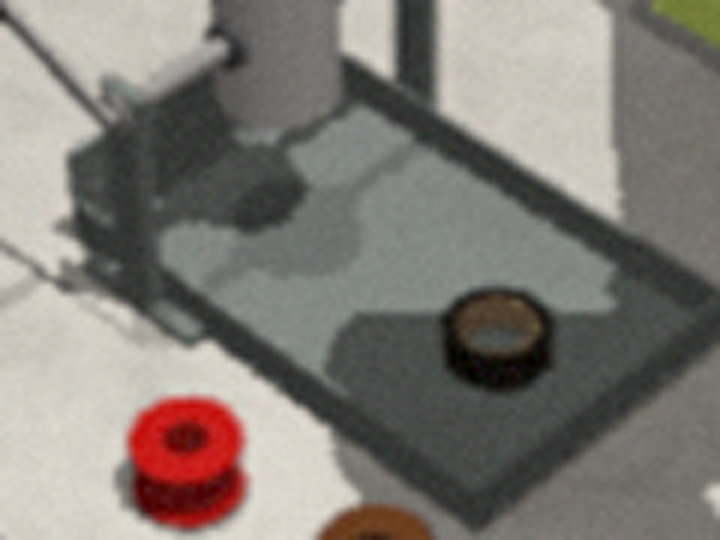

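Possible confusions, with scene pixels:
- **Spool:** grey with copper wire at (302,305). The brown one at (332,274), the red one at (301,257) and the white/green reel at (251,229) are look-alikes. I choose the grey one.
- **Catch tray:** only the dark tape ring at (353,237). Depth shows nothing else in there.

The crop confirms both choices.

Call:
jog_arm:
  targets: "-0.392 0.41 0.03 0 0 -80 1;-0.392 0.41 0.03 0 0 -80 1;-0.392 0.41 0.03 0 0 -80 1;-0.392 0.41 0.03 0 0 -80 1;-0.392 0.41 0.03 0 0 -80 1;-0.392 0.41 0.03 0 0 -80 1;-0.392 0.41 0.03 0 0 -80 1;-0.392 0.41 0.03 0 0 -80 1"

```text
clock: 2.85
tool_pos: [0.4452, -0.1393, 0.2006]
orientation: [-179.9, -0.0, -75.1]
force: [1.4, -1.7, 0.1]
opening: 0.0873
```

```bash
python3 - <<'E'
from h import *
print(telemetry.get_obs()["joint_pos"].round(1)); rel([.467,-.077,.06],-6)
E
```

```text
[  6.9   1.7 -26.9   0.  -61.4   8. ]
at [ 0.4452 -0.1393  0.2006] [-179.9   -0.   -75.1] rel [-0.0547 -0.0369  0.1407] [-6.000e-02 -7.000e-02 -6.906e+01]
```

Call:
jog_arm:
  targets: "-0.055 -0.037 0.06 0 0 -69 1;-0.055 -0.037 0.06 0 0 -69 1;-0.055 -0.037 0.06 0 0 -69 1;-0.055 -0.037 0.06 0 0 -69 1;-0.055 -0.037 0.08 0 0 -69 1;-0.055 -0.037 0.11 0 0 -69 1;-0.055 -0.037 0.14 0 0 -69 1;-0.055 -0.037 0.14 0 0 -69 1"

```text
clock: 3.85
tool_pos: [0.4654, -0.077, 0.0592]
orientation: [179.9, 0.1, -6.1]
force: [0.5, 0.0, 0.4]
opening: 0.0878
```

```bash
python3 - <<'E'
from h import *
print(telemetry.get_obs()["joint_pos"].round(1)); rel([.467,-.077,.008],-6)
for n in ("scene","top"):
    s=snapshot(n); u=proj(s,[[.467,-.077,.022],telemetry.get_obs()["tool_pos"]]); print(u)
    x,y=u[0].astype(int); save(s,"g1"+n,(x-60,y-50,x+60,y+40),6)
E
```

```text
[ 14.6  12.2 -36.7   0.  -41.2  69.3]
at [ 0.4654 -0.077   0.0592] [ 1.799e+02  1.000e-01 -6.100e+00] rel [ 0.0017 -0.0002  0.0512] [ 0.07  0.15 -0.12]
[[350.92538876 233.86599081]
 [351.24976905 224.01686062]]
[[324.31128535 227.34337499]
 [324.4263813  225.95473228]]
```

View pics/g1scene.png

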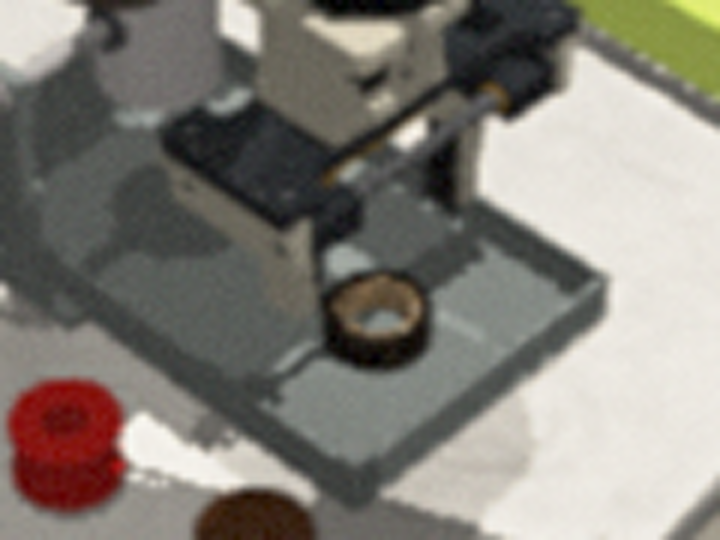

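View pics/g1top.png

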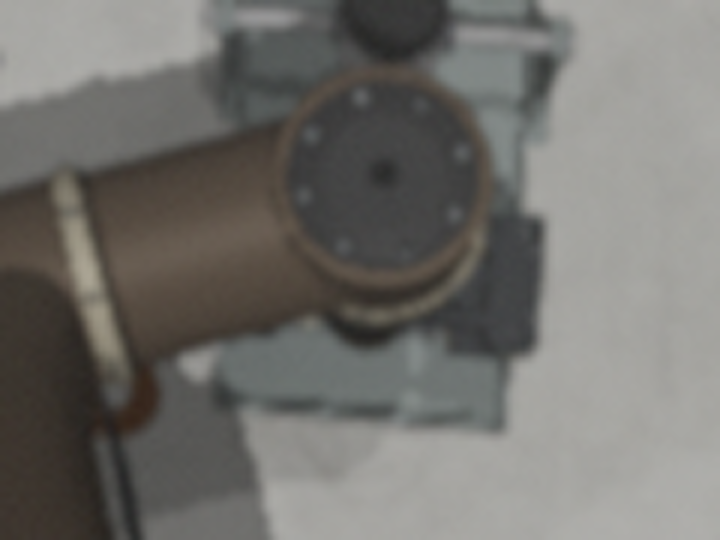

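```bash
python3 - <<'E'
from h import *
s=snapshot("scene"); P=cloud(s,np.ones((400,640),bool)); o=telemetry.get_obs()
Q=(P-o["tool_pos"])@Ro.from_euler('z',-6,degrees=True).as_matrix()
for z0 in (0.0,.02,.04):
  m=(abs(Q[:,0])<.05)&(abs(Q[:,1])<.08)&(Q[:,2]>z0)&(Q[:,2]<z0+.02)
  for sg in(1,-1):
    q=Q[m&(sg*Q[:,1]>.02)]
    if len(q): print(z0,sg,len(q),np.percentile(q,[3,25,50,75,97],axis=0).round(4).tolist())
E
```

```text
0.0 1 41 [[-0.0127, 0.0444, 0.0023], [-0.0106, 0.0518, 0.0079], [-0.0078, 0.0572, 0.0112], [0.0012, 0.0584, 0.0154], [0.0095, 0.0602, 0.0187]]
0.0 -1 45 [[-0.0127, -0.0562, 0.0026], [-0.0112, -0.0504, 0.0065], [-0.007, -0.046, 0.0113], [0.0006, -0.0449, 0.0151], [0.008, -0.0437, 0.0192]]
0.02 1 24 [[-0.0138, 0.0483, 0.0203], [-0.0114, 0.0568, 0.022], [-0.0046, 0.0586, 0.0246], [0.0018, 0.0599, 0.0288], [0.0097, 0.0614, 0.0306]]
0.02 -1 45 [[-0.0128, -0.0632, 0.0214], [-0.0107, -0.0539, 0.0235], [-0.0078, -0.0472, 0.0283], [-0.0037, -0.0449, 0.0327], [0.0064, -0.0435, 0.0383]]
0.04 -1 35 [[-0.0134, -0.0628, 0.0409], [-0.0114, -0.0541, 0.0441], [-0.0058, -0.0493, 0.0461], [0.0042, -0.0466, 0.0525], [0.0095, -0.043, 0.058]]
```

Call:
jog_arm:
  targets: "0.001 0 0.025 0 0 0 1;0.001 0 0.052 0 0 0 1;0.001 0 0.052 0 0 0 -1;0.001 0 0.052 0 0 0 -1;0.001 0 0.052 0 0 0 -1;0.001 0 0.052 0 0 0 -1;0.001 0 0.052 0 0 0 -1;0.001 0 0.052 0 0 0 -1"

```text
clock: 5.0
tool_pos: [0.4696, -0.0766, 0.0106]
orientation: [-180.0, -0.2, -6.1]
force: [-1.2, 0.7, 7.2]
opening: 0.052
```

```bash
python3 - <<'E'
from h import *
rel([.479,-.378,.15],-97); rel([.465,-.077,.15],-6)
E
```

```text
at [ 0.4696 -0.0766  0.0106] [-180.    -0.2   -6.1] rel [ 0.0421  0.2986 -0.1394] [-0.22 -0.16 90.87]
at [ 0.4696 -0.0766  0.0106] [-180.    -0.2   -6.1] rel [-0.0039  0.0008 -0.1394] [-0.04 -0.24 -0.13]
```

Call:
jog_arm:
  targets: "0 0 -0.03 0 0 0 -1;0 0 -0.07 0 0 0 -1;0 0 -0.12 0 0 0 -1;0 0 -0.14 0 0 0 -1;0 0 -0.14 0 0 0 -1;0 0 -0.14 0 0 0 -1;0 0 -0.14 0 0 0 -1;0 0 -0.14 0 0 0 -1"

```text
clock: 6.0
tool_pos: [0.4685, -0.0767, 0.1497]
orientation: [180.0, -0.1, -6.1]
force: [-0.9, -0.1, -0.2]
opening: 0.0518
```

```bash
python3 - <<'E'
from h import *
rel([.479,-.378,.15],-97)
s=snapshot("scene"); x,y=proj(s,telemetry.get_obs()["tool_pos"])[0].astype(int); save(s,"g2",(x-60,y-50,x+60,y+40),6)
E
```

```text
at [ 0.4685 -0.0767  0.1497] [ 1.8e+02 -1.0e-01 -6.1e+00] rel [ 4.260e-02  2.985e-01 -2.000e-04] [-0.11 -0.11 90.87]
```

View pics/g2.png

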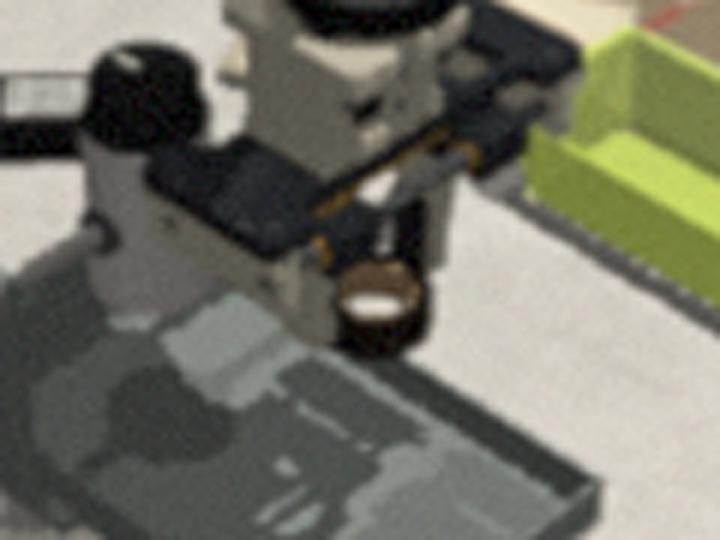

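Call:
jog_arm:
  targets: "0.01 0.06 0 0 0 10 -1;0.02 0.12 0 0 0 20 -1;0.03 0.18 0 0 0 30 -1;0.04 0.24 0 0 0 40 -1;0.043 0.305 0 0 0 50 -1;0.043 0.305 0 0 0 60 -1;0.043 0.305 0 0 0 70 -1;0.043 0.305 0 0 0 80 -1"

```text
clock: 7.05
tool_pos: [0.4784, -0.3849, 0.1491]
orientation: [-179.9, 0.0, -86.5]
force: [0.2, -0.1, -1.7]
opening: 0.0517
```

```bash
python3 - <<'E'
from h import *
rel([.477,-.387,.022],-97)
E
```

```text
at [ 0.4784 -0.3849  0.1491] [-179.9    0.   -86.5] rel [0.0021 0.0018 0.1271] [-0.09  0.02 10.49]
```

Call:
jog_arm:
  targets: "0.002 0 0 0 0 10 -1;0.002 0 0.04 0 0 10.5 -1;0.002 0 0.08 0 0 10.5 -1;0.002 0 0.11 0 0 10.5 -1;0.002 0 0.126 0 0 10.5 -1;0.002 0 0.126 0 0 10.5 -1;0.002 0 0.126 0 0 10.5 0.7;0.002 0 0.126 0 0 10.5 0.7"

```text
clock: 8.05
tool_pos: [0.4796, -0.3872, 0.0245]
orientation: [-179.8, -0.0, -97.0]
force: [0.4, -0.4, 0.7]
opening: 0.0662
```

Call:
jog_arm:
  targets: "0 0 0 0 0 0 0.8;0 0 0 0 0 0 0.8;0 0 -0.05 0 0 0 0.8;0 0 -0.1 0 0 0 0.8;0 0 -0.16 0 0 0 0.8;0 0 -0.21 0 0 0 1;0 0 -0.23 0 0 0 1;0 0 -0.23 0 0 0 1"

```text
clock: 9.05
tool_pos: [0.4795, -0.3874, 0.2568]
orientation: [-179.6, -0.1, -97.0]
force: [0.4, -0.1, -0.1]
opening: 0.0875
```

```bash
python3 - <<'E'
from h import *
o=telemetry.get_obs(); print(o["joint_pos"].round(1))
s=snapshot("scene"); save(s,"p1",(300,120,440,220),5.5)
for d in models.spot_point("tape_roll",s): print(d["conf"],d["uv"],on_plane(s,d["uv"],.002))
for d in models.cut_out("tape_roll",s): q=cloud(s,d["region"]); print(d["conf"],np.median(q,0),(q.max(0)+q.min(0))/2)
for n in ("scene","top"):
    s=snapshot(n); P=cloud(s,np.ones((400,640),bool))
    for k,c,r,z0,z1 in [("spoolTop",(.41,.195),.07,.029,.04),("pin",(.395,.302),.02,.03,.07),("cap",(.61,-.1),.05,.192,.22),("crank",(.695,.035),.03,.14,.165)]:
        q=P[(np.hypot(*(P[:,:2]-c).T)<r)&(P[:,2]>z0)&(P[:,2]<z1)]
        if len(q)>4: print(n,k,len(q),q.mean(0).round(4),((np.percentile(q,2,axis=0)+np.percentile(q,98,axis=0))/2).round(4))
E
```

```text
[-20.8  13.8  -4.8  -0.  -70.9  13.8]
0.47 [407.1, 184.9] [[ 0.47456451 -0.38675724  0.002     ]]
0.46 [ 0.48451994 -0.39449662  0.01778045] [ 0.47972986 -0.38835584  0.01337668]
scene spoolTop 282 [0.4102 0.1938 0.0339] [0.4297 0.1926 0.034 ]
scene pin 43 [0.39   0.3042 0.0465] [0.3908 0.3031 0.0447]
scene cap 210 [ 0.6069 -0.0916  0.1999] [ 0.6087 -0.0939  0.1984]
scene crank 84 [0.6911 0.0352 0.1556] [0.6924 0.0336 0.1546]
top spoolTop 123 [0.4128 0.193  0.0347] [0.4143 0.1932 0.0344]
top pin 14 [0.3955 0.3012 0.0515] [0.3954 0.3018 0.0477]
top cap 207 [ 0.6134 -0.0935  0.2021] [ 0.6136 -0.0935  0.2011]
top crank 58 [0.6962 0.0339 0.1586] [0.6966 0.0338 0.1585]
```

View pics/p1.png

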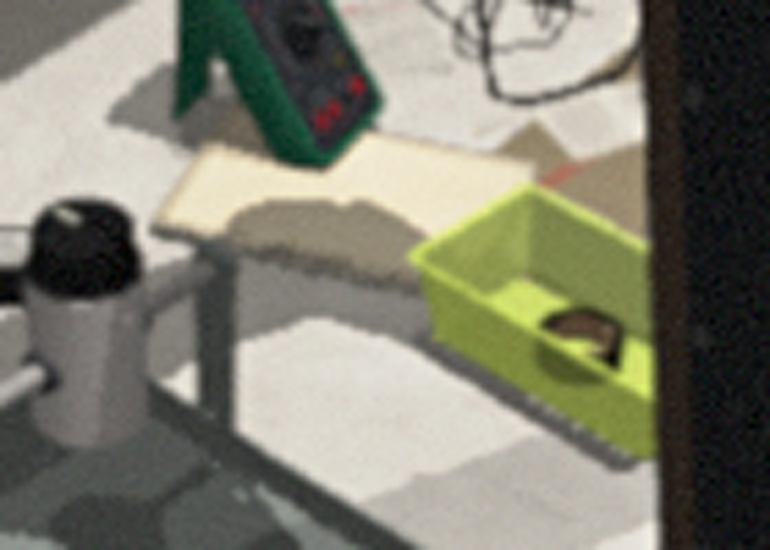

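```bash
python3 - <<'E'
from h import *
rel([.609,-.0935,.26],163)
E
```

```text
at [ 0.4783 -0.3868  0.2531] [-179.9    0.   -97. ] rel [-0.307  -0.094  -0.0066] [-4.e-02  1.e-01  1.e+02]
```

Call:
jog_arm:
  targets: "-0.05 -0.015 -0.007 0 0 10 1;-0.1 -0.03 -0.007 0 0 20 1;-0.16 -0.05 -0.007 0 0 30 1;-0.21 -0.065 -0.007 0 0 40 1;-0.26 -0.08 -0.007 0 0 50 1;-0.307 -0.094 -0.007 0 0 60 1;-0.307 -0.094 -0.007 0 0 70 1;-0.307 -0.094 -0.007 0 0 80 1"

```text
clock: 10.3
tool_pos: [0.6089, -0.0926, 0.259]
orientation: [180.0, -0.0, -177.2]
force: [-0.7, -0.2, 0.1]
opening: 0.0878
```

```bash
python3 - <<'E'
from h import *
print(telemetry.get_obs()["joint_pos"].round(1));rel([.609,-.0935,.183],163)
E
```

```text
[  9.5  14.   -4.3  -0.  -71.8 -96.7]
at [ 0.6089 -0.0926  0.259 ] [ 180.    -0.  -177.2] rel [-0.0001 -0.0009  0.076 ] [-0.   -0.04 19.76]
```

Call:
jog_arm:
  targets: "0 -0.001 0.01 0 0 10 1;0 -0.001 0.03 0 0 20 1;0 -0.001 0.05 0 0 20 1;0 -0.001 0.065 0 0 20 1;0 -0.001 0.076 0 0 20 1;0 -0.001 0.076 0 0 20 1;0 -0.001 0.076 0 0 20 1;0 -0.001 0.076 0 0 20 1"

```text
clock: 11.3
tool_pos: [0.6094, -0.0935, 0.1838]
orientation: [180.0, 0.0, 162.8]
force: [0.3, 0.3, -0.9]
opening: 0.0874
```

```bash
python3 - <<'E'
from h import *
s=snapshot("scene"); x,y=proj(s,telemetry.get_obs()["tool_pos"])[0].astype(int); save(s,"c1",(x-60,y-50,x+60,y+40),6)
E
```

```text
(no output)
```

View pics/c1.png

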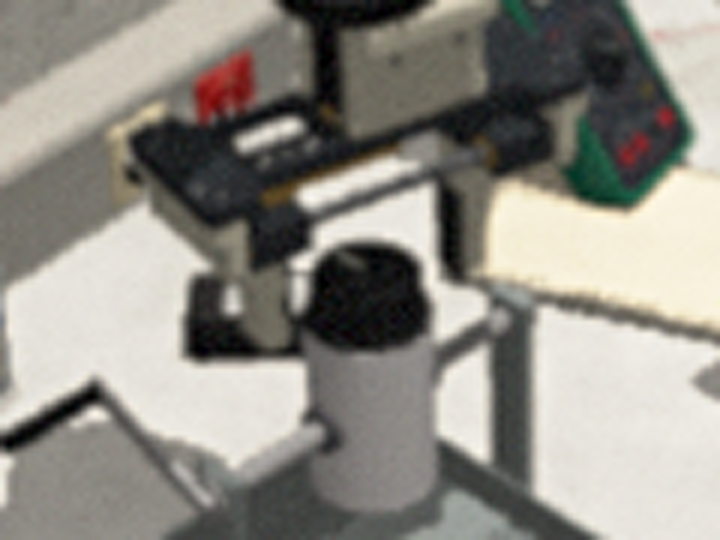

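Call:
jog_arm:
  targets: "0 0 0 0 0 0 -1;0 0 0 0 0 0 -1;0 0 0 0 0 0 -1;0 0 0 0 0 0 -1;0 0 0 0 0 0 -1;0 0 0 0 0 0 -1;0 0 0 0 0 0 -1;0 0 0 0 0 0 -1"

```text
clock: 12.35
tool_pos: [0.6089, -0.0945, 0.1838]
orientation: [-179.9, 0.0, 162.7]
force: [-1.0, -5.0, 1.0]
opening: 0.0511
```

```bash
python3 - <<'E'
from h import *
o=telemetry.get_obs(); print({k:np.round(o[k],3) for k in("tool_pos","force","moment","opening","joint_pos")})
s=snapshot("scene"); x,y=proj(s,telemetry.get_obs()["tool_pos"])[0].astype(int); save(s,"c2",(x-60,y-50,x+60,y+40),6)
E
```

```text
{'tool_pos': array([ 0.609, -0.094,  0.184]), 'force': array([-1.037, -4.957,  1.003]), 'moment': array([-1.871,  0.397, -0.038]), 'opening': np.float64(0.051), 'joint_pos': array([ 9.35200e+00,  1.67890e+01, -1.05710e+01,  6.40000e-02,
       -6.26610e+01, -1.16633e+02])}
```

View pics/c2.png

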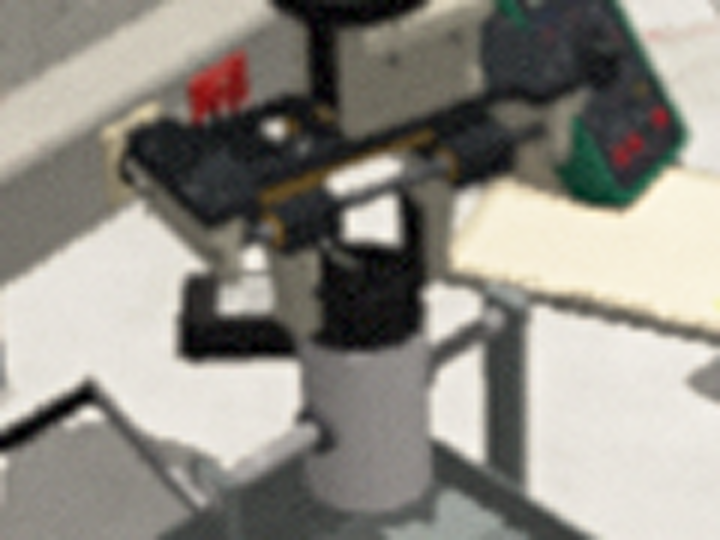

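Call:
jog_arm:
  targets: "0 -0.001 -0.0006 0 0 -10 -1;0 -0.001 -0.0011 0 0 -20 -1;0 -0.001 -0.0017 0 0 -30 -1;0 -0.001 -0.0022 0 0 -40 -1;0 -0.001 -0.0028 0 0 -50 -1;0 -0.001 -0.0033 0 0 -60 -1;0 -0.001 -0.0039 0 0 -70 -1;0 -0.001 -0.0044 0 0 -80 -1"

```text
clock: 13.4
tool_pos: [0.6093, -0.0967, 0.1884]
orientation: [-179.9, -0.1, -116.9]
force: [2.9, -7.9, -2.2]
opening: 0.0513
```

```bash
python3 - <<'E'
from h import *
o=telemetry.get_obs(); print({k:np.round(o[k],3) for k in("tool_pos","force","moment","opening","joint_pos")})
rel([.609,-.0955,.189])
s=snapshot("scene"); x,y=proj(s,telemetry.get_obs()["tool_pos"])[0].astype(int); save(s,"c3",(x-60,y-50,x+60,y+40),6)
E
```

```text
{'tool_pos': array([ 0.609, -0.097,  0.188]), 'force': array([ 2.946, -7.919, -2.17 ]), 'moment': array([-2.875, -1.262, -0.083]), 'opening': np.float64(0.051), 'joint_pos': array([  9.198,  16.609, -10.244,   0.179, -63.12 , -36.22 ])}
at [ 0.6093 -0.0967  0.1884] [-1.799e+02 -1.000e-01 -1.169e+02] rel [-0.0009  0.0008 -0.0006] [-0.12 -0.11  0.  ]
```

View pics/c3.png

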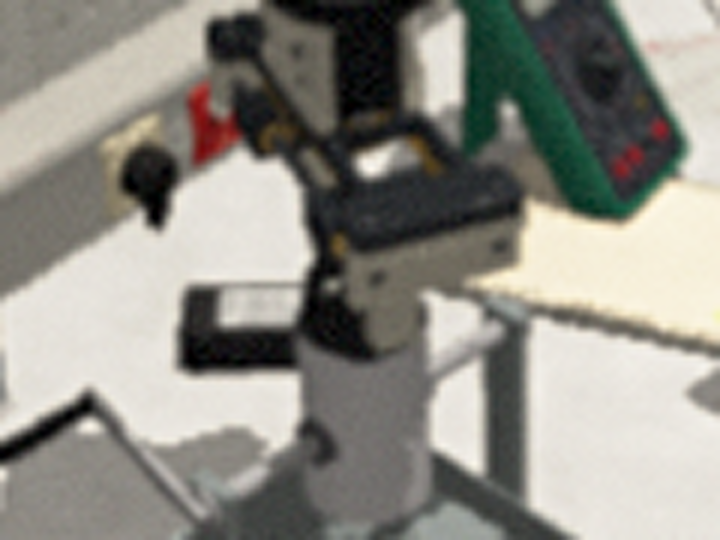

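Call:
jog_arm:
  targets: "0.001 -0.0005 -0.0006 0 0 -10 -1;0.0018 -0.0009 -0.0011 0 0 -20 -1;0.0018 -0.0009 -0.0017 0 0 -30 -1;0.0018 -0.0009 -0.0022 0 0 -40 -1;0.0018 -0.0009 -0.0028 0 0 -50 -1;0.0018 -0.0009 -0.0033 0 0 -60 -1;0.0018 -0.0009 -0.0039 0 0 -70 -1;0.0018 -0.0009 -0.0044 0 0 -80 -1"

```text
clock: 14.45
tool_pos: [0.6113, -0.0966, 0.1929]
orientation: [-179.8, -0.2, -36.1]
force: [4.4, 7.9, -1.9]
opening: 0.0509
```

```bash
python3 - <<'E'
from h import *
o=telemetry.get_obs(); print({k:np.round(o[k],3) for k in("tool_pos","force","moment","opening","joint_pos","orientation")})
s=snapshot("scene"); x,y=proj(s,telemetry.get_obs()["tool_pos"])[0].astype(int); save(s,"c4",(x-60,y-50,x+60,y+40),6)
E
```

```text
{'tool_pos': array([ 0.611, -0.097,  0.193]), 'force': array([ 4.426,  7.882, -1.928]), 'moment': array([ 2.701, -1.683, -0.051]), 'opening': np.float64(0.051), 'joint_pos': array([ 9.0960e+00,  1.6472e+01, -9.7620e+00,  4.1000e-02, -6.3486e+01,
        4.4826e+01]), 'orientation': array([-179.827,   -0.224,  -36.061])}
```

View pics/c4.png

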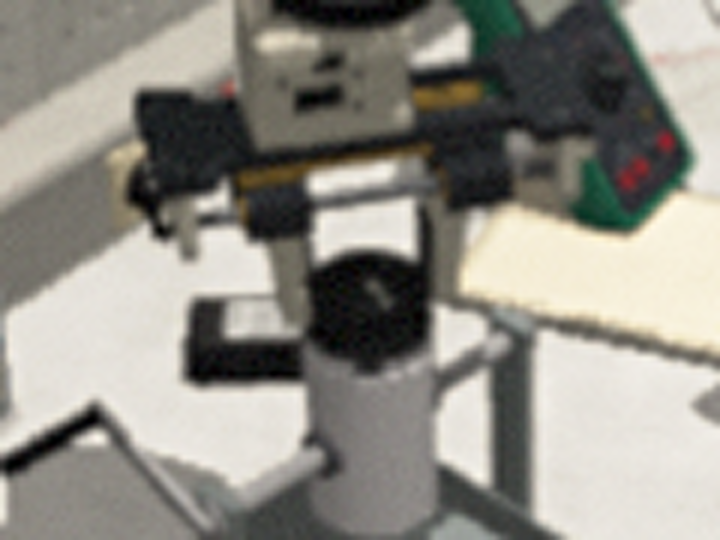

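Call:
jog_arm:
  targets: "0 -0.0015 -0.0006 0 0 -10 -1;0 -0.0015 -0.0011 0 0 -20 -1;0 -0.0015 -0.0017 0 0 -30 -1;0 -0.0015 -0.0022 0 0 -40 -1;0 -0.0015 -0.0028 0 0 -50 -1;0 -0.0015 -0.0033 0 0 -60 -1;0 -0.0015 -0.0039 0 0 -70 -1;0 -0.0015 -0.0044 0 0 -80 -1"

```text
clock: 15.5
tool_pos: [0.6121, -0.0942, 0.1973]
orientation: [179.9, -0.3, 44.8]
force: [-2.0, 6.4, 2.7]
opening: 0.051
```

```bash
python3 - <<'E'
from h import *
o=telemetry.get_obs(); print({k:np.round(o[k],3) for k in("tool_pos","force","moment","opening","joint_pos","orientation")})
s=snapshot("scene"); x,y=proj(s,telemetry.get_obs()["tool_pos"])[0].astype(int); save(s,"c5",(x-60,y-50,x+60,y+40),6)
E
```

```text
{'tool_pos': array([ 0.612, -0.094,  0.197]), 'force': array([-2.034,  6.436,  2.651]), 'moment': array([ 1.676,  0.718, -0.072]), 'opening': np.float64(0.051), 'joint_pos': array([ 9.25800e+00,  1.63330e+01, -9.31200e+00, -6.40000e-02,
       -6.40570e+01,  1.25573e+02]), 'orientation': array([179.873,  -0.276,  44.803])}
```

View pics/c5.png

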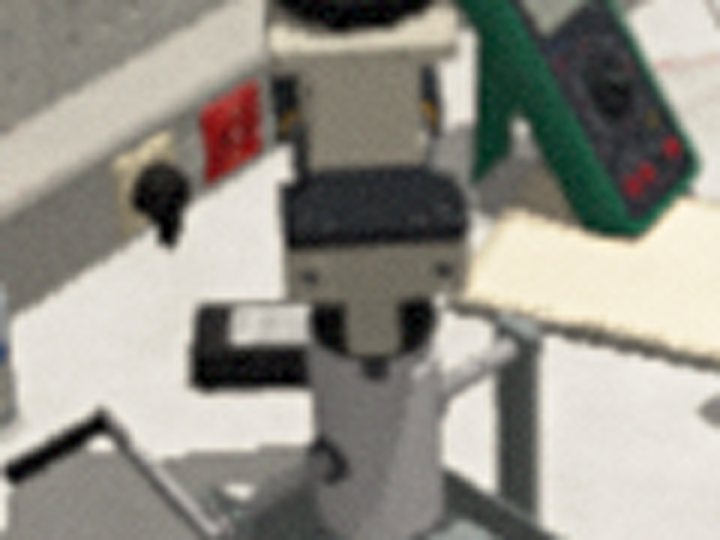

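Call:
jog_arm:
  targets: "0 0 0 0 0 0 1;0 0 0 0 0 0 1;0 0 0 0 0 0 1;0 0 0 0 0 10 1;0 0 0 0 0 20 1;0 0 0 0 0 30 1;0 0 0 0 0 40 1;0 0 0 0 0 50 1"

```text
clock: 16.55
tool_pos: [0.6121, -0.0943, 0.1973]
orientation: [-179.9, -0.3, -5.1]
force: [-0.1, 0.1, 0.5]
opening: 0.0875
```

Call:
jog_arm:
  targets: "0 0 0 0 0 10 1;0 0 0 0 0 20 1;0 0 0 0 0 30 1;0 0 0 0 0 40 1;0 0 0 0 0 50 1;0 0 0 0 0 60 1;0 0 0 0 0 70 1;0 0 0 0 0 80 1"

```text
clock: 17.55
tool_pos: [0.6121, -0.0945, 0.1972]
orientation: [-179.7, 0.1, -85.4]
force: [0.3, -0.1, -0.7]
opening: 0.088
```

Call:
jog_arm:
  targets: "0 0 0 0 0 10 1;0 0 0 0 0 20 1;0 0 0 0 0 30 1;0 0 0 0 0 40 1;0 0 0 0 0 50 1;0 0 0 0 0 60 1;0 0 0 0 0 70 1;0 0 0 0 0 80 1"

```text
clock: 18.55
tool_pos: [0.6121, -0.0947, 0.1971]
orientation: [180.0, 0.3, -165.8]
force: [0.1, 0.1, -0.1]
opening: 0.0875
```

```bash
python3 - <<'E'
from h import *
o=telemetry.get_obs(); print({k:np.round(o[k],3) for k in("tool_pos","force","moment","opening","joint_pos","orientation")})
rel([.612,-.0948,.1965])
for n in ("scene","top"):
    s=snapshot(n); P=cloud(s,np.ones((400,640),bool)); q=P[(np.hypot(*(P[:,:2]-[.61,-.095]).T)<.033)&(P[:,2]>.19)&(P[:,2]<.23)]
    print(n,len(q),np.percentile(q[:,2],[10,50,90,97]) if len(q) else '')
s=snapshot("scene"); x,y=proj(s,telemetry.get_obs()["tool_pos"])[0].astype(int); save(s,"c6",(x-60,y-50,x+60,y+40),6)
E
```

```text
{'tool_pos': array([ 0.612, -0.095,  0.197]), 'force': array([ 0.098,  0.071, -0.087]), 'moment': array([ 0.004, -0.008, -0.039]), 'opening': np.float64(0.088), 'joint_pos': array([ 9.2210e+00,  1.6345e+01, -9.3170e+00, -4.6000e-02, -6.4045e+01,
       -8.5038e+01]), 'orientation': array([ 179.984,    0.296, -165.837])}
at [ 0.6121 -0.0947  0.1971] [ 180.     0.3 -165.8] rel [ 0.0002 -0.0001  0.0006] [0.02 0.3  0.  ]
scene 206 [0.19241467 0.20844781 0.215694   0.21678296]
top 72 [0.19214368 0.20421711 0.21598702 0.21730666]
```

View pics/c6.png

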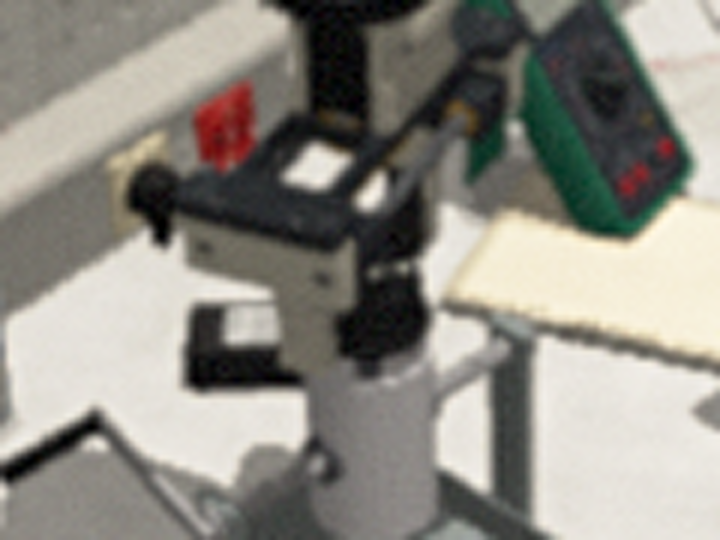

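Call:
jog_arm:
  targets: "0 0 0 0 0 0 -1;0 0 0 0 0 0 -1;0 0 0 0 0 0 -1;0 0 0 0 0 0 -1;0 0 -0.0006 0 0 -10 -1;0 0 -0.0011 0 0 -20 -1;0 0 -0.0017 0 0 -30 -1;0 0 -0.0022 0 0 -40 -1"

```text
clock: 19.7
tool_pos: [0.6115, -0.0941, 0.1994]
orientation: [-179.9, 0.2, -125.0]
force: [-2.5, 3.1, 2.8]
opening: 0.0513
```

Call:
jog_arm:
  targets: "0 0 -0.0006 0 0 -10 -1;0 0 -0.0011 0 0 -20 -1;0 0 -0.0017 0 0 -30 -1;0 0 -0.0022 0 0 -40 -1;0 0 -0.0028 0 0 -50 -1;0 0 -0.0033 0 0 -60 -1;0 0 -0.0039 0 0 -70 -1;0 0 -0.0044 0 0 -80 -1"

```text
clock: 20.7
tool_pos: [0.6098, -0.0944, 0.2038]
orientation: [-179.9, 0.0, -44.6]
force: [-5.5, 0.6, 4.1]
opening: 0.0512
```

Call:
jog_arm:
  targets: "0 0 -0.0006 0 0 -10 -1;0 0 -0.0011 0 0 -20 -1;0 0 -0.0017 0 0 -30 -1;0 0 -0.0022 0 0 -40 -1;0 0 -0.0028 0 0 -50 -1;0 0 -0.0033 0 0 -60 -1;0 0 -0.0039 0 0 -70 -1;0 0 -0.0044 0 0 -80 -1"

```text
clock: 21.7
tool_pos: [0.6096, -0.0959, 0.2084]
orientation: [180.0, -0.0, 35.7]
force: [1.4, -6.2, -0.4]
opening: 0.0509
```

```bash
python3 - <<'E'
from h import *
o=telemetry.get_obs(); print({k:np.round(o[k],3) for k in("tool_pos","force","moment","opening","joint_pos","orientation")})
E
```

```text
{'tool_pos': array([ 0.61 , -0.096,  0.208]), 'force': array([ 1.378, -6.203, -0.449]), 'moment': array([-2.785, -0.213, -0.05 ]), 'opening': np.float64(0.051), 'joint_pos': array([ 9.17400e+00,  1.58300e+01, -8.53100e+00,  1.70000e-02,
       -6.56280e+01,  1.16506e+02]), 'orientation': array([ 1.79981e+02, -4.00000e-03,  3.56870e+01])}
```

Call:
jog_arm:
  targets: "0 0 -0.0005 0 0 -5 -1;0 0 -0.0007 0 0 -10 -1;0 0 -0.0008 0 0 -15 -1;0 0 -0.0008 0 0 -20 -1;0 0 -0.0008 0 0 -20 -1;0 0 -0.0008 0 0 -20 -1;0 0 -0.0008 0 0 -20 -1;0 0 -0.0008 0 0 -20 -1"

```text
clock: 22.7
tool_pos: [0.6095, -0.0966, 0.2089]
orientation: [180.0, 0.1, 55.5]
force: [3.1, -5.0, -3.6]
opening: 0.0511
```

```bash
python3 - <<'E'
from h import *
o=telemetry.get_obs(); print({k:np.round(o[k],3) for k in("tool_pos","force","moment","opening","joint_pos","orientation")})
E
```

```text
{'tool_pos': array([ 0.61 , -0.097,  0.209]), 'force': array([ 3.059, -4.999, -3.609]), 'moment': array([-2.2  , -0.707, -0.757]), 'opening': np.float64(0.051), 'joint_pos': array([ 9.13600e+00,  1.58240e+01, -8.49200e+00,  6.20000e-02,
       -6.57070e+01,  1.36366e+02]), 'orientation': array([1.79978e+02, 5.70000e-02, 5.55280e+01])}
```

Call:
jog_arm:
  targets: "0 0 0 0 0 0 1;0 0 0 0 0 0 1;0 0 0 0 0 0 1;0 0 0 0 0 0 1;0 0 -0.02 0 0 0 1;0 0 -0.04 0 0 0 1;0 0 -0.06 0 0 0 1;0 0 -0.09 0 0 0 1"

```text
clock: 23.7
tool_pos: [0.6091, -0.0964, 0.2989]
orientation: [-179.9, 0.1, 55.5]
force: [0.7, 0.5, 0.2]
opening: 0.0875
```

```bash
python3 - <<'E'
from h import *
o=telemetry.get_obs(); print({k:np.round(o[k],3) for k in("tool_pos","joint_pos","orientation")})
for n in ("scene","top"):
    s=snapshot(n); P=cloud(s,np.ones((400,640),bool)); q=P[(np.hypot(*(P[:,:2]-[.61,-.095]).T)<.033)&(P[:,2]>.19)&(P[:,2]<.25)]
    print(n,len(q),np.percentile(q[:,2],[10,50,90,97]) if len(q) else '')
    save(s,"c7"+n,(250,110,370,200),6)
    for d in models.spot_point("crank_grip",s): print(d["conf"],d["uv"],on_plane(s,d["uv"],.152))
E
```

```text
{'tool_pos': array([ 0.609, -0.096,  0.299]), 'joint_pos': array([ 9.15400e+00,  1.30520e+01, -4.25000e-01,  3.60000e-02,
       -7.66300e+01,  1.36362e+02]), 'orientation': array([-1.79947e+02,  9.90000e-02,  5.55240e+01])}
scene 351 [0.20395722 0.22324534 0.22759928 0.22856337]
0.85 [263.4, 185.8] [[0.68960763 0.03075959 0.152     ]]
top 30 [0.20258152 0.21055286 0.22991611 0.23259749]
0.73 [292.1, 156.5] [[0.69596508 0.03034679 0.152     ]]
```

View pics/c7scene.png

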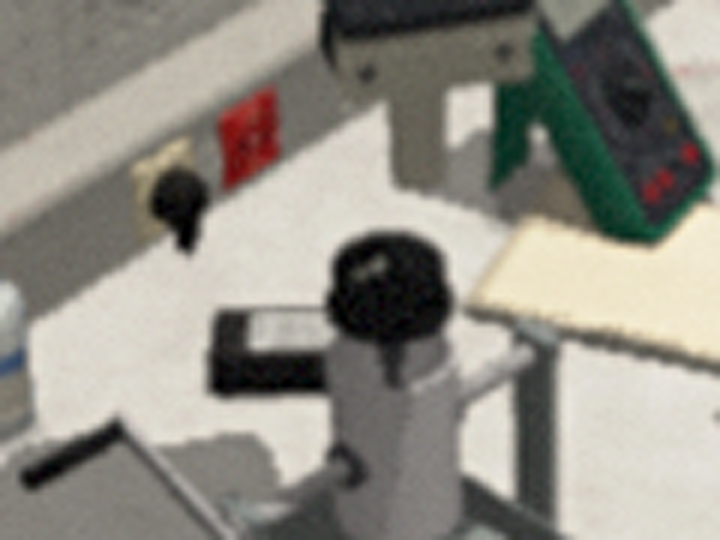

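```bash
python3 - <<'E'
from h import *
rel([.695,.034,.30],-96)
E
```

```text
at [ 0.6097 -0.0963  0.2993] [179.9  -0.   55.5] rel [ 0.1557 -0.0034 -0.0007] [ 1.0000e-02 -8.0000e-02  1.5153e+02]
```

Call:
jog_arm:
  targets: "0.04 -0.001 0 0 0 10 1;0.08 -0.002 0 0 0 20 1;0.12 -0.003 0 0 0 30 1;0.155 -0.003 0 0 0 40 1;0.156 -0.003 0 0 0 50 1;0.156 -0.003 0 0 0 60 1;0.156 -0.003 0 0 0 70 1;0.156 -0.003 0 0 0 80 1"

```text
clock: 24.9
tool_pos: [0.6951, 0.0341, 0.2978]
orientation: [179.9, 0.0, -24.8]
force: [-0.6, 0.1, 0.6]
opening: 0.0874
```

```bash
python3 - <<'E'
from h import *
rel([.695,.034,.220],-96)
E
```

```text
at [0.6951 0.0341 0.2978] [179.9   0.  -24.8] rel [0.     0.     0.0778] [ 9.00e-02 -1.00e-02  7.12e+01]
```

Call:
jog_arm:
  targets: "0 0 0 0 0 10 1;0 0 0 0 0 20 1;0 0 0 0 0 30 1;0 0 0 0 0 40 1;0 0 0 0 0 50 1;0 0 0.02 0 0 60 1;0 0 0.05 0 0 71 1;0 0 0.078 0 0 71 1"

```text
clock: 25.9
tool_pos: [0.6942, 0.034, 0.2175]
orientation: [179.8, -0.1, -96.0]
force: [0.4, -0.6, 0.3]
opening: 0.0874
```

```bash
python3 - <<'E'
from h import *
print(telemetry.get_obs()["joint_pos"].round(1))
rel([.695,.034,.134],-96)
s=snapshot("scene"); save(s,"k1",(220,120,340,210),6)
E
```

```text
[ 18.8  22.8   2.9  -0.  -70.3 -24.8]
at [0.6942 0.034  0.2175] [ 1.798e+02 -1.000e-01 -9.600e+01] rel [-0.0001 -0.001   0.0835] [ 0.17 -0.07  0.03]
```

View pics/k1.png

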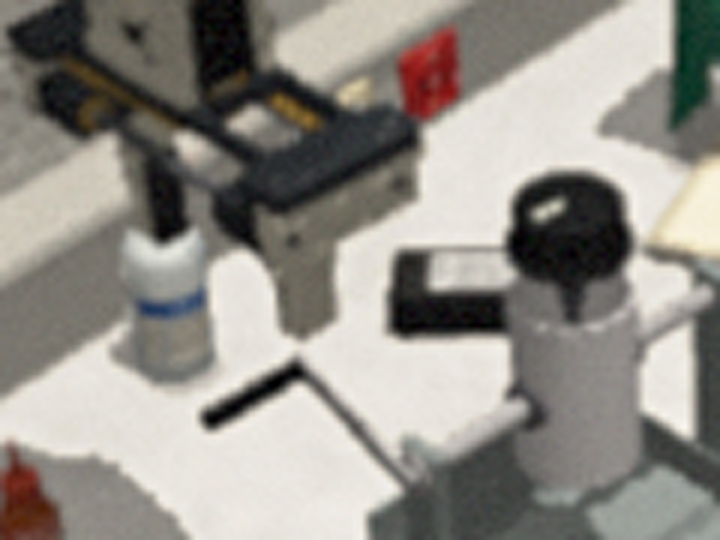

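Call:
jog_arm:
  targets: "0 -0.001 0.03 0 0 0 1;0 -0.001 0.06 0 0 0 1;0 -0.001 0.084 0 0 0 1;0 -0.001 0.084 0 0 0 1;0 -0.001 0.084 0 0 0 -1;0 -0.001 0.084 0 0 0 -1;0 -0.001 0.084 0 0 0 -1;0 -0.001 0.084 0 0 0 -1"

```text
clock: 26.95
tool_pos: [0.6927, 0.0338, 0.1295]
orientation: [179.5, -0.1, -95.9]
force: [-0.2, -0.0, 0.8]
opening: 0.0532
```

Call:
jog_arm:
  targets: "0 0 0 0 0 0 -1;0 0 0 0 0 0 -1;0 0 0 0 0 0 -1;0 0 0 0 0 0 -1;0 0 0 0 0 0 -1;0 0 0 0 0 0 -1;0 0 0 0 0 0 -1;0 0 0 0 0 0 -1"

```text
clock: 27.95
tool_pos: [0.6934, 0.0338, 0.1297]
orientation: [179.6, -0.1, -95.9]
force: [5.3, -1.0, -1.1]
opening: 0.0112
```

```bash
python3 - <<'E'
from h import *
o=telemetry.get_obs(); print({k:np.round(o[k],3) for k in("tool_pos","force","opening","joint_pos","orientation")})
s=snapshot("scene"); save(s,"k2",(220,120,340,210),6)
# arc rel shifts in tool axes
R=Ro.from_euler('xyz',o["orientation"],degrees=True); Rs=Ro.from_euler('z',-6,degrees=True)
f=lambda t:np.array([75*np.sin(1.2-t),0,75*np.cos(1.2-t)])/1000
for t in np.arange(0,2.31,.1): print(round(t,2),R.inv().apply(Rs.apply(f(t)-f(0))).round(4))
E
```

```text
{'tool_pos': array([0.693, 0.034, 0.13 ]), 'force': array([ 5.312, -1.021, -1.055]), 'opening': np.float64(0.011), 'joint_pos': array([ 18.791,  26.391,  -3.314,  -0.078, -60.684, -24.636]), 'orientation': array([ 1.79617e+02, -1.01000e-01, -9.58830e+01])}
0.0 [0. 0. 0.]
0.1 [ 0.      0.0031 -0.0068]
0.2 [ 0.      0.0069 -0.0133]
0.3 [ 0.      0.0113 -0.0194]
0.4 [ 0.      0.0163 -0.025 ]
0.5 [ 0.      0.0218 -0.03  ]
0.6 [ 0.      0.0278 -0.0345]
0.7 [-0.      0.0342 -0.0384]
0.8 [-0.      0.041  -0.0416]
0.9 [-0.      0.048  -0.0442]
1.0 [-0.      0.0553 -0.046 ]
1.1 [-0.      0.0627 -0.047 ]
1.2 [-0.0001  0.0702 -0.0474]
1.3 [-0.0001  0.0777 -0.0469]
1.4 [-0.0001  0.0851 -0.0458]
1.5 [-0.0001  0.0924 -0.0439]
1.6 [-0.0001  0.0994 -0.0412]
1.7 [-1.000e-04  1.061e-01 -3.790e-02]
1.8 [-0.0002  0.1125 -0.034 ]
1.9 [-0.0002  0.1184 -0.0294]
2.0 [-0.0002  0.1239 -0.0242]
2.1 [-0.0002  0.1288 -0.0186]
2.2 [-0.0002  0.1331 -0.0125]
2.3 [-0.0003  0.1368 -0.0059]
```

View pics/k2.png

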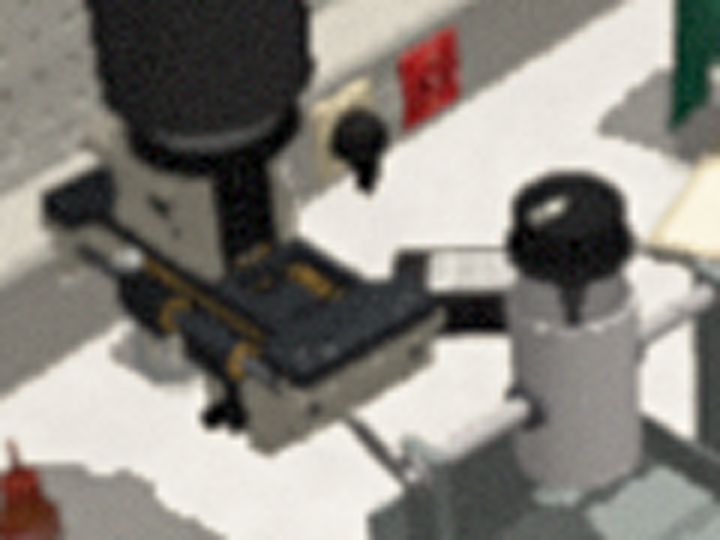

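Call:
jog_arm:
  targets: "0 0.003 -0.0068 0 0 0 -1;0 0.0065 -0.0133 0 0 0 -1;0 0.011 -0.0194 0 0 0 -1;0 0.016 -0.025 0 0 0 -1;0 0.0215 -0.03 0 0 0 -1;0 0.0275 -0.0345 0 0 0 -1;0 0.034 -0.0384 0 0 0 -1;0 0.041 -0.0416 0 0 0 -1"

```text
clock: 29.0
tool_pos: [0.6559, 0.0376, 0.174]
orientation: [-180.0, -0.1, -95.9]
force: [9.1, -3.5, 5.6]
opening: 0.0107
```

```bash
cat > arc.py <<'E'
from h import *
import sys
o=telemetry.get_obs(); print({k:np.round(o[k],3) for k in("tool_pos","force","opening","orientation")})
R=Ro.from_euler('xyz',o["orientation"],degrees=True); Rs=Ro.from_euler('z',-6,degrees=True)
c=np.array([.611,-.0955,.1025])
q=Rs.inv().apply(o["tool_pos"]-c)*1000; print("stand",q, "t est",1.2-np.arctan2(q[0],q[2]),"r",np.hypot(q[0],q[2]))
f=lambda t:c+Rs.apply(np.array([75*np.sin(1.2-t),q[1],75*np.cos(1.2-t)])/1000)
a,b=map(float,sys.argv[1:3])
for t in np.linspace(a,b,8): print(round(t,2),R.inv().apply(f(t)-o["tool_pos"]).round(4))
E
python3 arc.py .9 1.6
```

```text
{'tool_pos': array([0.656, 0.038, 0.174]), 'force': array([ 9.12 , -3.47 ,  5.636]), 'opening': np.float64(0.011), 'orientation': array([-1.7999e+02, -8.1000e-02, -9.5853e+01])}
stand [ 30.72140606 137.08128634  71.50392952] t est 0.7942003999695874 r 77.82426824085962
0.9 [-0.      0.0086 -0.0001]
1.0 [-0.      0.0158 -0.002 ]
1.1 [-0.0001  0.0232 -0.0031]
1.2 [-0.0001  0.0307 -0.0035]
1.3 [-0.0001  0.0382 -0.0031]
1.4 [-0.0001  0.0456 -0.002 ]
1.5 [-0.0001  0.0529 -0.0002]
1.6 [-0.0002  0.0599  0.0024]
```

Call:
jog_arm:
  targets: "0 0.008 -0.0015 0 0 0 -1;0 0.015 -0.003 0 0 0 -1;0 0.0225 -0.004 0 0 0 -1;0 0.03 -0.0045 0 0 0 -1;0 0.0375 -0.004 0 0 0 -1;0 0.045 -0.003 0 0 0 -1;0 0.052 -0.001 0 0 0 -1;0 0.059 0.0015 0 0 0 -1"

```text
clock: 30.0
tool_pos: [0.599, 0.0435, 0.1749]
orientation: [-179.7, -0.1, -95.8]
force: [3.4, -2.4, 6.0]
opening: 0.0109
```

```bash
python3 arc.py 1.65 2.34; python3 - <<'E'
from h import *
s=snapshot("scene"); save(s,"k3",(230,110,390,230),5)
E
```

```text
{'tool_pos': array([0.599, 0.043, 0.175]), 'force': array([ 3.429, -2.367,  6.02 ]), 'opening': np.float64(0.011), 'orientation': array([-1.79695e+02, -5.20000e-02, -9.58010e+01])}
stand [-26.43234388 136.97821608  72.43581992] t est 1.5498928610951122 r 77.10782586750881
1.65 [-0.      0.0062  0.0049]
1.75 [-0.0001  0.0127  0.0084]
1.85 [-0.0001  0.0189  0.0125]
1.95 [-0.0001  0.0245  0.0172]
2.04 [-0.0001  0.0297  0.0225]
2.14 [-0.0001  0.0344  0.0282]
2.24 [-0.0002  0.0385  0.0344]
2.34 [-0.0002  0.0419  0.0409]
```

View pics/k3.png

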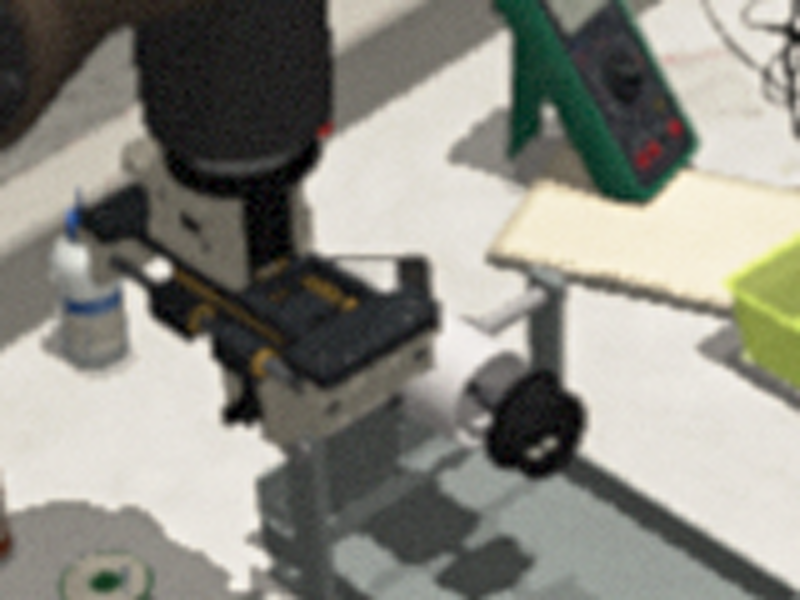

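Call:
jog_arm:
  targets: "0 0.006 0.003 0 0 0 -1;0 0.0125 0.0065 0 0 0 -1;0 0.0185 0.0105 0 0 0 -1;0 0.0245 0.0155 0 0 0 -1;0 0.03 0.021 0 0 0 -1;0 0.0345 0.027 0 0 0 -1;0 0.0385 0.033 0 0 0 -1;0 0.042 0.039 0 0 0 -1"

```text
clock: 31.05
tool_pos: [0.5567, 0.0482, 0.1351]
orientation: [-179.7, -0.0, -95.8]
force: [6.0, 0.1, 3.2]
opening: 0.0109
```

```bash
python3 arc.py 2.3 2.4
```

```text
{'tool_pos': array([0.557, 0.048, 0.135]), 'force': array([6.01 , 0.105, 3.207]), 'opening': np.float64(0.011), 'orientation': array([-1.79691e+02, -6.00000e-03, -9.58030e+01])}
stand [-68.98952661 137.23399665  32.60642182] t est 2.3292846358281056 r 76.30683800159872
2.3 [ 0.     -0.0022 -0.0014]
2.31 [ 0.     -0.0017 -0.0004]
2.33 [ 0.     -0.0012  0.0005]
2.34 [ 0.     -0.0007  0.0015]
2.36 [ 0.     -0.0003  0.0025]
2.37 [-0.      0.0001  0.0034]
2.39 [-0.      0.0005  0.0044]
2.4 [-0.      0.0009  0.0054]
```

Hold a bit while the spacers slide out.

Call:
jog_arm:
  targets: "0 0.0005 0.002 0 0 0 -1;0 0.0005 0.002 0 0 0 -1;0 0.0005 0.002 0 0 0 -1;0 0.0005 0.002 0 0 0 -1;0 0.0005 0.002 0 0 0 -1;0 0.0005 0.002 0 0 0 -1;0 0.0005 0.002 0 0 0 -1;0 0.0005 0.002 0 0 0 -1"

```text
clock: 32.05
tool_pos: [0.5559, 0.0483, 0.1329]
orientation: [-179.7, -0.0, -95.8]
force: [-0.0, 4.0, -1.1]
opening: 0.0113
```

Call:
jog_arm:
  targets: "0 0 0 0 0 0 -1;0 0 0 0 0 0 -1;0 0 0 0 0 0 -1;0 0 0 0 0 0 -1;0 0 0 0 0 0 -1;0 0 0 0 0 0 -1;0 0 0 0 0 0 -1;0 0 0 0 0 0 -1"

```text
clock: 33.05
tool_pos: [0.5559, 0.0483, 0.133]
orientation: [-179.7, -0.0, -95.8]
force: [1.1, 2.8, -1.4]
opening: 0.0112
```

```bash
python3 arc.py 2.2 1.5; python3 - <<'E'
from h import *
s=snapshot("scene"); save(s,"k4",(260,150,420,270),5)
for d in models.cut_out("spacer_0",s): print(round(d["conf"],2),np.round(d["uv"]),on_plane(s,d["uv"],.009).round(3))
E
```

```text
{'tool_pos': array([0.556, 0.048, 0.133]), 'force': array([ 1.14 ,  2.795, -1.367]), 'opening': np.float64(0.011), 'orientation': array([-1.79727e+02, -6.00000e-03, -9.58070e+01])}
stand [-69.85462143 137.23884352  30.46260565] t est 2.359573535929452 r 76.20786362449607
2.2 [ 0.     -0.0068 -0.01  ]
2.1 [ 0.     -0.0112 -0.0161]
2.0 [ 0.0001 -0.0162 -0.0217]
1.9 [ 0.0001 -0.0217 -0.0268]
1.8 [ 0.0001 -0.0277 -0.0313]
1.7 [ 0.0001 -0.0341 -0.0352]
1.6 [ 0.0001 -0.0408 -0.0384]
1.5 [ 0.0002 -0.0479 -0.041 ]
0.42 [343. 226.] [[ 0.513 -0.099  0.009]]
```

View pics/k4.png

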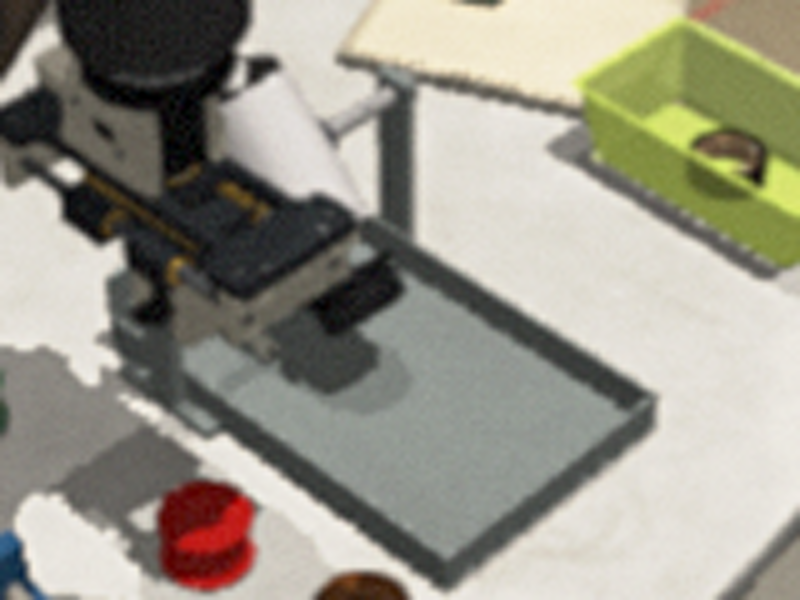

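```bash
python3 - <<'E'
from h import *
s=snapshot("top"); save(s,"k5",(270,150,400,260),5)
for d in models.cut_out("spacer_0",s): print(round(d["conf"],2),np.round(d["uv"]),on_plane(s,d["uv"],.009).round(3))
E
```

```text
0.53 [409. 222.] [[ 0.483 -0.386  0.009]]
```

View pics/k5.png

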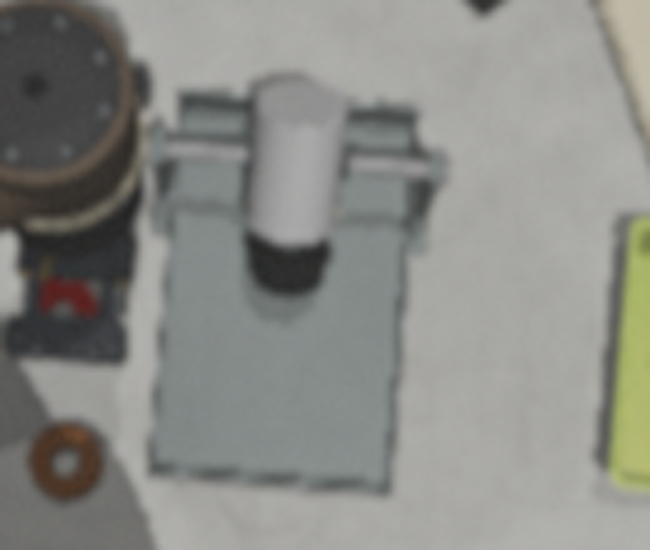

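Call:
jog_arm:
  targets: "0 0 0.002 0 0 0 -1;0 0 0.002 0 0 0 -1;0 0 0.002 0 0 0 -1;0 0 0.002 0 0 0 -1;0 0 0.002 0 0 0 -1;0 0 0.002 0 0 0 -1;0 0 0 0 0 0 -1;0 0 0 0 0 0 -1"

```text
clock: 34.25
tool_pos: [0.556, 0.0483, 0.1331]
orientation: [-179.7, -0.0, -95.8]
force: [0.3, 2.0, 1.2]
opening: 0.0106
```

Call:
jog_arm:
  targets: "0 -0.003 -0.005 0 0 0 -1;0 -0.0068 -0.01 0 0 0 -1;0 -0.0112 -0.0163 0 0 0 -1;0 -0.0162 -0.022 0 0 0 -1;0 -0.0217 -0.0273 0 0 0 -1;0 -0.0277 -0.032 0 0 0 -1;0 -0.0341 -0.036 0 0 0 -1;0 -0.0408 -0.0392 0 0 0 -1"

```text
clock: 35.25
tool_pos: [0.5934, 0.044, 0.1733]
orientation: [180.0, -0.1, -95.8]
force: [-11.8, 4.6, 11.7]
opening: 0.0109
```

```bash
python3 arc.py 1.5 0.8; python3 - <<'E'
from h import *
s=snapshot("scene"); save(s,"k6",(260,150,420,270),5)
for d in models.cut_out("spacer_0",s): print(round(d["conf"],2),np.round(d["uv"]),on_plane(s,d["uv"],.009).round(3))
E
```

```text
{'tool_pos': array([0.593, 0.044, 0.173]), 'force': array([-11.761,   4.597,  11.658]), 'opening': np.float64(0.011), 'orientation': array([ 1.79975e+02, -7.20000e-02, -9.58010e+01])}
stand [-32.11395754 136.89490304  70.7940804 ] t est 1.6258643021425545 r 77.73743041904349
1.5 [ 0.     -0.0099 -0.0009]
1.4 [ 0.0001 -0.0172 -0.0027]
1.3 [ 0.0001 -0.0246 -0.0038]
1.2 [ 0.0001 -0.0321 -0.0042]
1.1 [ 0.0001 -0.0396 -0.0038]
1.0 [ 0.0002 -0.047  -0.0027]
0.9 [ 0.0002 -0.0543 -0.0009]
0.8 [ 0.0002 -0.0613  0.0017]
```

View pics/k6.png

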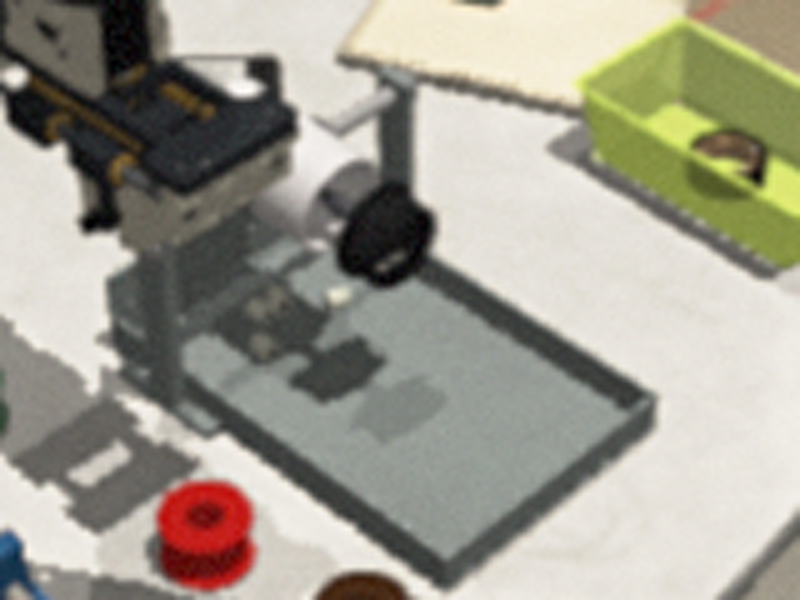

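Call:
jog_arm:
  targets: "0 -0.009 -0.002 0 0 0 -1;0 -0.0165 -0.004 0 0 0 -1;0 -0.024 -0.0052 0 0 0 -1;0 -0.0315 -0.0056 0 0 0 -1;0 -0.039 -0.0052 0 0 0 -1;0 -0.0465 -0.004 0 0 0 -1;0 -0.054 -0.002 0 0 0 -1;0 -0.061 0.0005 0 0 0 -1"

```text
clock: 36.35
tool_pos: [0.6537, 0.0369, 0.1733]
orientation: [179.9, -0.2, -95.8]
force: [-3.3, 1.6, 4.2]
opening: 0.0111
```

```bash
python3 arc.py .7 0
```

```text
{'tool_pos': array([0.654, 0.037, 0.173]), 'force': array([-3.322,  1.632,  4.236]), 'opening': np.float64(0.011), 'orientation': array([ 1.79875e+02, -1.62000e-01, -9.58170e+01])}
stand [ 28.64335736 136.11952762  70.77010282] t est 0.8154157341935131 r 76.34690152902891
0.7 [ 0.     -0.0073  0.0049]
0.6 [ 0.     -0.0137  0.0088]
0.5 [ 0.     -0.0197  0.0134]
0.4 [ 0.     -0.0252  0.0185]
0.3 [ 0.     -0.0302  0.0241]
0.2 [ 0.     -0.0345  0.0302]
0.1 [ 0.     -0.0383  0.0367]
0.0 [ 0.     -0.0414  0.0435]
```

Call:
jog_arm:
  targets: "0 -0.0073 0.004 0 0 0 -1;0 -0.0137 0.008 0 0 0 -1;0 -0.0197 0.0125 0 0 0 -1;0 -0.0252 0.0178 0 0 0 -1;0 -0.0302 0.0235 0 0 0 -1;0 -0.0345 0.0297 0 0 0 -1;0 -0.0383 0.0363 0 0 0 -1;0 -0.0416 0.0435 0 0 0 -1"

```text
clock: 37.35
tool_pos: [0.6934, 0.0321, 0.1296]
orientation: [179.7, -0.2, -95.8]
force: [-4.9, 3.0, 4.6]
opening: 0.011
```

Call:
jog_arm:
  targets: "0 0 0.001 0 0 0 -1;0 0 0.0025 0 0 0 -1;0 0 0.004 0 0 0 -1;0 0 0.005 0 0 0 -1;0 0 0.005 0 0 0 -1;0 0 0.005 0 0 0 -1;0 0 0.005 0 0 0 -1;0 0 0.005 0 0 0 -1"

```text
clock: 38.35
tool_pos: [0.6937, 0.032, 0.1285]
orientation: [179.8, -0.2, -95.8]
force: [-7.5, 4.6, 19.6]
opening: 0.0103
```

```bash
python3 arc.py .1 0
```

```text
{'tool_pos': array([0.694, 0.032, 0.128]), 'force': array([-7.5  ,  4.623, 19.649]), 'opening': np.float64(0.01), 'orientation': array([179.811,  -0.237, -95.767])}
stand [ 68.95668512 135.49931095  25.97003407] t est -0.010611634758484811 r 73.68491767337672
0.1 [ 0.      0.0021 -0.008 ]
0.09 [ 0.      0.0017 -0.0071]
0.07 [ 0.      0.0012 -0.0061]
0.06 [ 0.      0.0007 -0.0052]
0.04 [ 0.      0.0003 -0.0042]
0.03 [ 0.     -0.0001 -0.0032]
0.01 [ 0.     -0.0005 -0.0022]
0.0 [ 0.     -0.0009 -0.0012]
```

Call:
jog_arm:
  targets: "0 0 -0.003 0 0 0 1;0 0 -0.003 0 0 0 1;0 0 -0.003 0 0 0 1;0 0 -0.003 0 0 0 1;0 0 -0.05 0 0 -10 1;0 0 -0.1 0 0 -20 1;0 0 -0.15 0 0 -30 1;0 0 -0.17 0 0 -40 1"

```text
clock: 39.35
tool_pos: [0.6954, 0.0326, 0.3022]
orientation: [179.9, -0.2, -55.4]
force: [1.2, 0.2, -0.1]
opening: 0.0844
```

```bash
python3 - <<'E'
from h import *
rel([.611,-.0955,.29],45)
E
```

```text
at [0.6954 0.0326 0.3022] [179.9  -0.2 -55.4] rel [0.0576 0.1422 0.0126] [ 2.0000e-01 -8.0000e-02 -1.0044e+02]
```

Call:
jog_arm:
  targets: "0.01 0.03 0 0 0 -10 1;0.025 0.065 0 0 0 -20 1;0.04 0.1 0.01 0 0 -30 1;0.055 0.135 0.012 0 0 -40 1;0.0576 0.1422 0.012 0 0 -50 1;0.0576 0.1422 0.012 0 0 -60 1;0.0576 0.1422 0.012 0 0 -70 1;0.0576 0.1422 0.012 0 0 -80 1"

```text
clock: 40.35
tool_pos: [0.6109, -0.0957, 0.2902]
orientation: [179.8, 0.1, 24.9]
force: [-0.1, 0.2, -0.9]
opening: 0.0873
```

```bash
python3 - <<'E'
from h import *
rel([.611,-.0955,.209],47)
s=snapshot("scene"); save(s,"m1",(240,130,380,235),5.5)
E
```

```text
at [ 0.6109 -0.0957  0.2902] [1.798e+02 1.000e-01 2.490e+01] rel [ 0.0003 -0.0004  0.0812] [  0.16   0.1  -22.12]
```

View pics/m1.png

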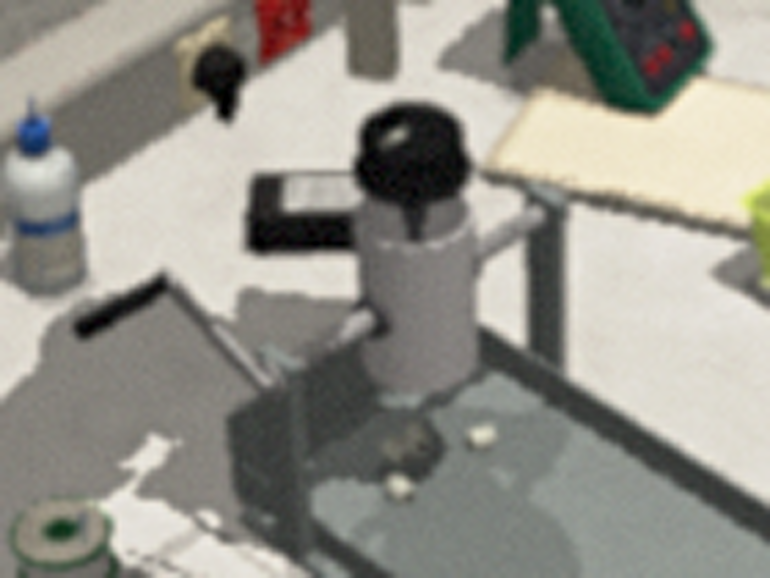

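Call:
jog_arm:
  targets: "0 0 0.01 0 0 -10 1;0 0 0.03 0 0 -20 1;0 0 0.05 0 0 -22 1;0 0 0.07 0 0 -22 1;0 0 0.082 0 0 -22 1;0 0 0.082 0 0 -22 1;0 0 0.082 0 0 -22 -1;0 0 0.082 0 0 -22 -1"

```text
clock: 41.4
tool_pos: [0.6113, -0.0959, 0.2091]
orientation: [179.8, 0.1, 47.4]
force: [0.8, -0.1, -0.9]
opening: 0.0731
```

Call:
jog_arm:
  targets: "0 0 0 0 0 0 -1;0 0 0 0 0 0 -1;0 0 0.0006 0 0 10 -1;0 0 0.0011 0 0 20 -1;0 0 0.0017 0 0 30 -1;0 0 0.0022 0 0 40 -1;0 0 0.0028 0 0 50 -1;0 0 0.0033 0 0 60 -1"

```text
clock: 42.4
tool_pos: [0.6108, -0.0955, 0.2062]
orientation: [179.9, -0.1, -13.0]
force: [-3.3, 3.4, 4.1]
opening: 0.0513
```

```bash
cat > st.py <<'E'
from h import *
o=telemetry.get_obs(); print({k:np.round(o[k],3) for k in("clock","tool_pos","force","moment","opening","joint_pos","orientation")})
E
python3 st.py
```

```text
{'clock': np.float64(42.4), 'tool_pos': array([ 0.611, -0.096,  0.206]), 'force': array([-3.343,  3.409,  4.135]), 'moment': array([0.962, 1.371, 0.07 ]), 'opening': np.float64(0.051), 'joint_pos': array([  9.292,  15.976,  -8.687,   0.181, -65.303,  67.673]), 'orientation': array([ 1.79861e+02, -9.40000e-02, -1.29590e+01])}
```

Call:
jog_arm:
  targets: "0 0 0.0006 0 0 10 -1;0 0 0.0011 0 0 20 -1;0 0 0.0017 0 0 30 -1;0 0 0.0022 0 0 40 -1;0 0 0.0028 0 0 50 -1;0 0 0.0033 0 0 60 -1;0 0 0.0039 0 0 70 -1;0 0 0.0044 0 0 80 -1"

```text
clock: 43.4
tool_pos: [0.6105, -0.0953, 0.2018]
orientation: [-180.0, -0.1, -93.3]
force: [-0.6, 1.3, 0.1]
opening: 0.0509
```

Call:
jog_arm:
  targets: "0 0 0.0006 0 0 10 -1;0 0 0.0011 0 0 20 -1;0 0 0.0017 0 0 30 -1;0 0 0.0022 0 0 40 -1;0 0 0.0028 0 0 50 -1;0 0 0.0033 0 0 60 -1;0 0 0.0039 0 0 70 -1;0 0 0.0044 0 0 80 -1"

```text
clock: 44.4
tool_pos: [0.6107, -0.0951, 0.1974]
orientation: [-179.9, 0.0, -173.6]
force: [1.5, 0.3, -0.7]
opening: 0.0513
```

```bash
python3 st.py
```

```text
{'clock': np.float64(44.4), 'tool_pos': array([ 0.611, -0.095,  0.197]), 'force': array([ 1.464,  0.306, -0.704]), 'moment': array([ 0.272, -0.291,  0.054]), 'opening': np.float64(0.051), 'joint_pos': array([  9.308,  16.327,  -9.386,   0.142, -64.251, -92.982]), 'orientation': array([-1.79874e+02,  4.30000e-02, -1.73613e+02])}
```

Call:
jog_arm:
  targets: "0 0 0.0006 0 0 10 -1;0 0 0.0011 0 0 20 -1;0 0 0.0017 0 0 30 -1;0 0 0.0022 0 0 40 -1;0 0 0.0028 0 0 50 -1;0 0 0.0028 0 0 50 1;0 0 0.0028 0 0 50 1;0 0 0.0028 0 0 50 1"

```text
clock: 45.4
tool_pos: [0.6107, -0.0951, 0.1947]
orientation: [-180.0, 0.1, 136.5]
force: [0.1, -0.1, 0.1]
opening: 0.0756
```

```bash
python3 st.py
```

```text
{'clock': np.float64(45.4), 'tool_pos': array([ 0.611, -0.095,  0.195]), 'force': array([ 0.12 , -0.054,  0.077]), 'moment': array([-0.039, -0.042, -0.015]), 'opening': np.float64(0.076), 'joint_pos': array([   9.311,   16.44 ,   -9.597,    0.143,  -63.919, -142.857]), 'orientation': array([-1.79957e+02,  1.28000e-01,  1.36516e+02])}
```

Call:
jog_arm:
  targets: "0 0 0 0 0 -10 1;0 0 0 0 0 -20 1;0 0 0 0 0 -30 1;0 0 0 0 0 -40 1;0 0 0 0 0 -50 1;0 0 0 0 0 -60 1;0 0 0 0 0 -70 1;0 0 0 0 0 -80 1"

```text
clock: 46.4
tool_pos: [0.6107, -0.095, 0.1947]
orientation: [-179.9, -0.0, -143.1]
force: [0.2, 0.1, -1.1]
opening: 0.0876
```

Call:
jog_arm:
  targets: "0 0 0 0 0 -10 1;0 0 0 0 0 -20 1;0 0 0 0 0 -30 1;0 0 0 0 0 -40 1;0 0 0 0 0 -50 1;0 0 0 0 0 -60 1;0 0 0 0 0 -70 1;0 0 0 0 0 -80 1"

```text
clock: 47.4
tool_pos: [0.6108, -0.0951, 0.1948]
orientation: [-180.0, -0.1, -62.6]
force: [0.3, 0.0, -0.5]
opening: 0.0875
```

Call:
jog_arm:
  targets: "0 0 0 0 0 -10 1;0 0 0 0 0 -20 1;0 0 0 0 0 -30 1;0 0 0 0 0 -40 1;0 0 0 0 0 -50 -1;0 0 0 0 0 -50 -1;0 0 0 0 0 -50 -1;0 0 0 0 0 -50 -1"

```text
clock: 48.4
tool_pos: [0.6107, -0.095, 0.1948]
orientation: [179.9, -0.1, -12.7]
force: [-0.0, -0.4, -0.7]
opening: 0.0531
```

```bash
python3 st.py
```

```text
{'clock': np.float64(48.4), 'tool_pos': array([ 0.611, -0.095,  0.195]), 'force': array([-0.021, -0.356, -0.747]), 'moment': array([-0.108,  0.134,  0.   ]), 'opening': np.float64(0.053), 'joint_pos': array([  9.315,  16.433,  -9.594,   0.141, -63.927,  67.874]), 'orientation': array([ 1.7990e+02, -9.0000e-02, -1.2749e+01])}
```

Now turn down: about 180° remain.

Call:
jog_arm:
  targets: "0 0 0 0 0 0 -1;0 0 0 0 0 0 -1;0 0 0.0006 0 0 10 -1;0 0 0.0011 0 0 20 -1;0 0 0.0017 0 0 30 -1;0 0 0.0022 0 0 40 -1;0 0 0.0028 0 0 50 -1;0 0 0.0033 0 0 60 -1"

```text
clock: 49.4
tool_pos: [0.6107, -0.0952, 0.1915]
orientation: [-180.0, -0.1, -73.1]
force: [0.1, -1.9, 0.4]
opening: 0.0513
```

Call:
jog_arm:
  targets: "0 0 0.0006 0 0 10 -1;0 0 0.0011 0 0 20 -1;0 0 0.0017 0 0 30 -1;0 0 0.0022 0 0 40 -1;0 0 0.0028 0 0 50 -1;0 0 0.0033 0 0 60 -1;0 0 0.0039 0 0 70 -1;0 0 0.0044 0 0 80 -1"

```text
clock: 50.4
tool_pos: [0.6107, -0.0952, 0.187]
orientation: [-179.9, -0.0, -153.4]
force: [0.8, -1.2, 0.5]
opening: 0.0509
```

Call:
jog_arm:
  targets: "0 0 0.0006 0 0 10 -1;0 0 0.0011 0 0 20 -1;0 0 0.0017 0 0 30 -1;0 0 0.002 0 0 40 -1;0 0 0.002 0 0 46 -1;0 0 0.002 0 0 50 -1;0 0 0.002 0 0 50 -1;0 0 0.002 0 0 50 -1"

```text
clock: 51.4
tool_pos: [0.6109, -0.0953, 0.1851]
orientation: [-179.9, 0.1, 156.7]
force: [0.7, -2.3, 0.1]
opening: 0.0511
```

```bash
python3 st.py
```

```text
{'clock': np.float64(51.4), 'tool_pos': array([ 0.611, -0.095,  0.185]), 'force': array([ 0.696, -2.272,  0.111]), 'moment': array([-0.806, -0.425,  0.89 ]), 'opening': np.float64(0.051), 'joint_pos': array([   9.304,   16.859,  -10.339,    0.178,  -62.744, -122.718]), 'orientation': array([-1.79897e+02,  1.34000e-01,  1.56668e+02])}
```

Call:
jog_arm:
  targets: "0 0 0 0 0 0 1;0 0 0 0 0 0 1;0 0 0 0 0 0 1;0 0 0 0 0 0 1;0 0 -0.03 0 0 0 1;0 0 -0.06 0 0 0 1;0 0 -0.09 0 0 0 1;0 0 -0.1 0 0 0 1"

```text
clock: 52.4
tool_pos: [0.6115, -0.0951, 0.2873]
orientation: [-180.0, 0.3, 156.7]
force: [-0.3, 0.4, -0.9]
opening: 0.0875
```

```bash
python3 - <<'E'
from fit import *
o=telemetry.get_obs(); print(o["joint_pos"].round(1))
s=snapshot("scene"); P=cloud(s,np.ones((400,640),bool))
q=P[(np.hypot(*(P[:,:2]-[.608,-.095]).T)<.033)&(P[:,2]>.18)&(P[:,2]<.24)]
print("cap top",np.percentile(q[:,2],[50,90,97]))
for d in models.cut_out("spool",s)[:4]:
    q=cloud(s,d["region"]); t=q[(q[:,2]>.029)&(q[:,2]<.04)]; print(round(d["conf"],2),np.round(d["uv"]), circ(t,None) if len(t)>9 else '',t.mean(0).round(4))
q=P[(np.hypot(*(P[:,:2]-[.391,.304]).T)<.02)&(P[:,2]>.03)&(P[:,2]<.07)]; print("pin",q.mean(0))
save(s,"sp1",(220,180,380,300),5)
# edge-based: project circles
for k in ("spindle","spindle_seat"):
  for d in models.spot_point(k,s)[:2]: print(k,d["conf"],on_plane(s,d["uv"],.012 if k!="spindle" else 0))
rel([.411,.193,.2],-6)
E
```

```text
[   9.3   13.3   -1.7    0.2  -74.8 -122.7]
cap top [0.19955766 0.20237756 0.20349503]
0.96 [330. 273.] [0.41267553 0.07289224 0.0200034 ] [0.4126 0.0733 0.0336]
0.71 [301. 256.] [0.52007541 0.07524154 0.01980719] [0.5199 0.0757 0.0339]
0.67 [304. 303.] [0.40818917 0.19290432 0.02004147] [0.4079 0.193  0.034 ]
0.23 [333. 222.] [ 0.5449933  -0.08248074  0.1217491 ] [ 0.5893 -0.0815  0.0329]
pin [0.39027909 0.30404285 0.04644289]
spindle 0.95 [[0.39022447 0.30222977 0.        ]]
spindle 0.19 [[ 0.62327382 -0.07861836  0.        ]]
spindle_seat 0.66 [[0.39927052 0.30669554 0.012     ]]
at [ 0.6103 -0.095   0.284 ] [-1.799e+02  1.000e-01  1.567e+02] rel [0.2972 0.1856 0.0834] [5.0000e-02 1.7000e-01 1.6266e+02]
```

View pics/sp1.png

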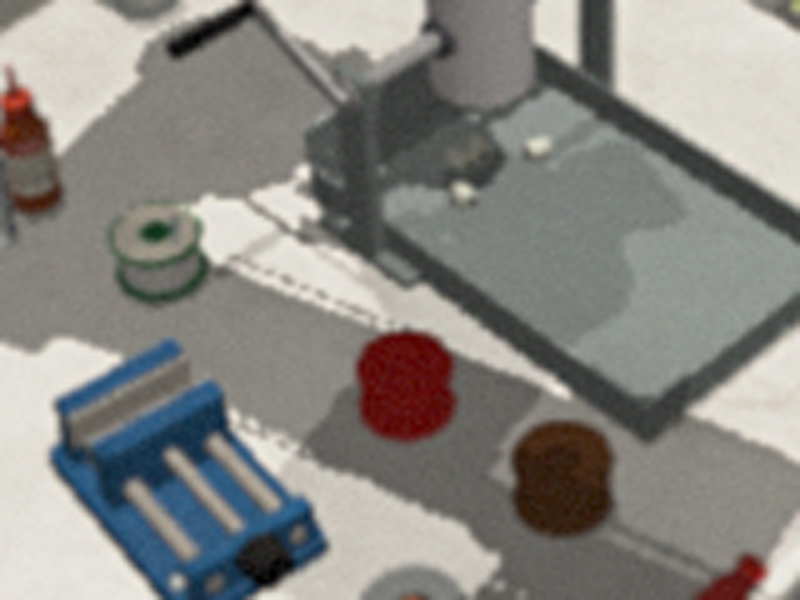

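```bash
cat > sil.py <<'E'
from fit import *
def cyl(c,r,z0,z1):
    a=np.linspace(0,2*np.pi,60); return np.concatenate([np.c_[c[0]+r*np.cos(a),c[1]+r*np.sin(a),0*a+z] for z in(z0,z1)])
def render(s,parts):
    S=4; m=np.zeros((400*S,640*S),np.uint8)
    for p in parts: 
        h=cv2.convexHull((proj(s,p)*S+S/2).astype(np.float32)); cv2.fillConvexPoly(m,np.round(h).astype(np.int32),1)
    return cv2.resize(m.astype(np.float32),(640,400),interpolation=cv2.INTER_AREA)
def fitxy(s,reg,parts,c0,):
    from scipy.optimize import minimize
    g=reg.astype(np.float32)
    f=lambda c:np.abs(render(s,parts(c))-g).sum()
    r=minimize(f,c0,method='Nelder-Mead',options=dict(initial_simplex=[c0,[c0[0]+.006,c0[1]],[c0[0],c0[1]+.006]],xatol=1e-4))
    return r.x,r.fun,g.sum()
spool=lambda c:[cyl(c,.027,0,.034)]
spindle=lambda c:[cyl(c,.034,0,.012),cyl(c,.006,.012,.058)]
E
python3 - <<'E'
from sil import *
for n in("scene","top"):
    s=snapshot(n)
    print(n,"spindle conf",[(round(d["conf"],2),np.round(d["uv"])) for d in models.cut_out("spindle",s)[:3]])
    d=[d for d in models.cut_out("spindle",s) if d["conf"]>.4]
    for e in d[:1]: print(fitxy(s,e["region"],spindle,[.394,.302]))
    for e in models.cut_out("spool",s):
        for k,c in (("grey",[.41,.193]),("brown",[.414,.076]),("red",[.523,.077])):
            if np.hypot(*(np.array(e["uv"])-proj(s,[*c,.02])[0]))<14: print(k,fitxy(s,e["region"],spool,c))
E
```

```text
scene spindle conf [(0.79, array([278., 339.]))]
(array([0.39259249, 0.30140819]), np.float64(86.6875), np.float32(583.0))
brown (array([0.41469397, 0.0713006 ]), np.float64(34.125), np.float32(413.0))
red (array([0.52198441, 0.0740472 ]), np.float64(31.6875), np.float32(379.0))
grey (array([0.40991925, 0.19181924]), np.float64(64.6875), np.float32(437.0))
top spindle conf [(0.49, array([219., 249.]))]
(array([0.39799719, 0.30414966]), np.float64(24.5), np.float32(278.0))
red (array([0.53360549, 0.06058817]), np.float64(171.25), np.float32(28.0))
```

```bash
python3 - <<'E'
from h import *
rel([.4105,.1925,.2])
E
```

```text
at [ 0.6107 -0.0951  0.2848] [-1.799e+02  1.000e-01  1.567e+02] rel [0.2979 0.1849 0.0838] [-0.12  0.11 -0.  ]
```

Call:
jog_arm:
  targets: "0.05 0.03 0 0 0 -10 1;0.1 0.06 0 0 0 -20 1;0.15 0.09 0 0 0 -30 1;0.2 0.12 0.02 0 0 -40 1;0.25 0.155 0.05 0 0 -50 1;0.298 0.185 0.08 0 0 -60 1;0.298 0.185 0.08 0 0 -70 1;0.298 0.185 0.08 0 0 -80 1"

```text
clock: 54.0
tool_pos: [0.4096, 0.1934, 0.2035]
orientation: [-179.9, -0.1, -122.9]
force: [0.4, 0.4, 0.1]
opening: 0.0874
```

Call:
jog_arm:
  targets: "0 0 0 0 0 -10 1;0 0 0 0 0 -20 1;0 0 0 0 0 -30 1;0 0 0 0 0 -40 1;0 0 0 0 0 -50 1;0 0 0 0 0 -60 1;0 0 0 0 0 -70 1;0 0 0 0 0 -80 1"

```text
clock: 55.0
tool_pos: [0.4096, 0.1935, 0.2036]
orientation: [179.9, -0.1, -42.5]
force: [-0.1, 0.4, -0.1]
opening: 0.0876
```

```bash
python3 st.py; python3 - <<'E'
from sil import *
s=snapshot("scene")
for e in models.cut_out("spool",s):
    c=[.41,.193]
    if np.hypot(*(np.array(e["uv"])-proj(s,[*c,.02])[0]))<20: print(fitxy(s,e["region"],spool,c))
rel([.4105,.1925,.05],-16); save(s,"sp2",(230,220,390,340),5)
E
```

```text
{'clock': np.float64(55.0), 'tool_pos': array([0.41 , 0.193, 0.204]), 'force': array([-0.064,  0.355, -0.087]), 'moment': array([-0.018,  0.236, -0.027]), 'opening': np.float64(0.088), 'joint_pos': array([ 50.453,   0.183, -28.037,   0.153, -61.879,  -3.05 ]), 'orientation': array([ 1.79909e+02, -1.40000e-01, -4.25250e+01])}
(array([0.41047458, 0.19030402]), np.float64(60.375), np.float32(440.0))
at [0.4096 0.1935 0.2036] [ 1.799e+02 -1.000e-01 -4.270e+01] rel [ 9.000e-04 -1.000e-04  1.536e-01] [  0.12  -0.12 -26.73]
```

View pics/sp2.png

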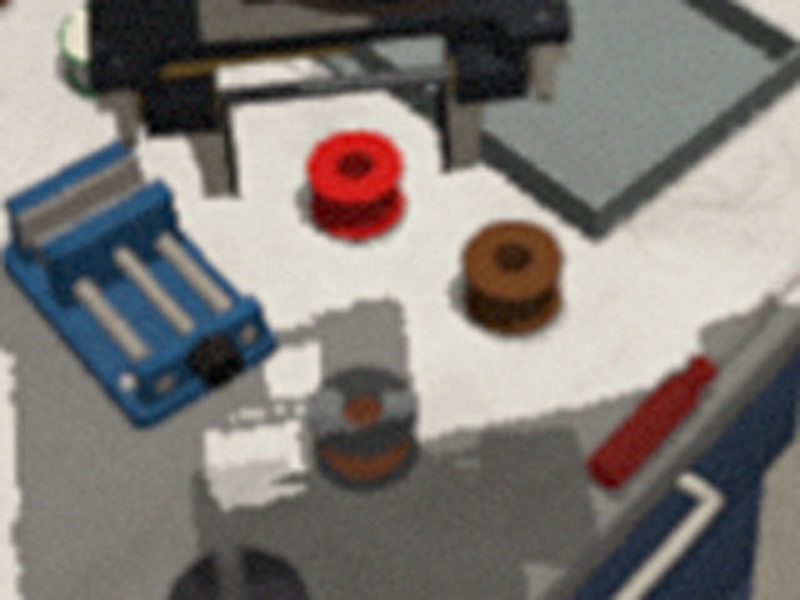

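Call:
jog_arm:
  targets: "0.001 0.001 0.03 0 0 -10 1;0.001 0.001 0.08 0 0 -20 1;0.001 0.001 0.12 0 0 -27 1;0.001 0.001 0.145 0 0 -27 1;0.001 0.001 0.145 0 0 -27 1;0.001 0.001 0.145 0 0 -27 1;0.001 0.001 0.145 0 0 -27 1;0.001 0.001 0.145 0 0 -27 1"

```text
clock: 56.1
tool_pos: [0.4102, 0.1921, 0.0595]
orientation: [180.0, -0.1, -15.8]
force: [-0.2, 1.3, -0.7]
opening: 0.0876
```

```bash
python3 st.py; python3 - <<'E'
from sil import *
rel([.4105,.192,.005],-16)
s=snapshot("scene"); save(s,"sp3",(240,250,370,350),6)
E
```

```text
{'clock': np.float64(56.1), 'tool_pos': array([0.41 , 0.192, 0.059]), 'force': array([-0.178,  1.278, -0.718]), 'moment': array([-0.037,  0.14 , -0.026]), 'opening': np.float64(0.088), 'joint_pos': array([ 50.275,  10.457, -39.2  ,   0.214, -40.334,  23.802]), 'orientation': array([ 1.79952e+02, -1.30000e-01, -1.57600e+01])}
at [0.4102 0.1921 0.0595] [ 1.80e+02 -1.00e-01 -1.58e+01] rel [ 0.0002 -0.      0.0545] [ 0.05 -0.13  0.24]
```

View pics/sp3.png

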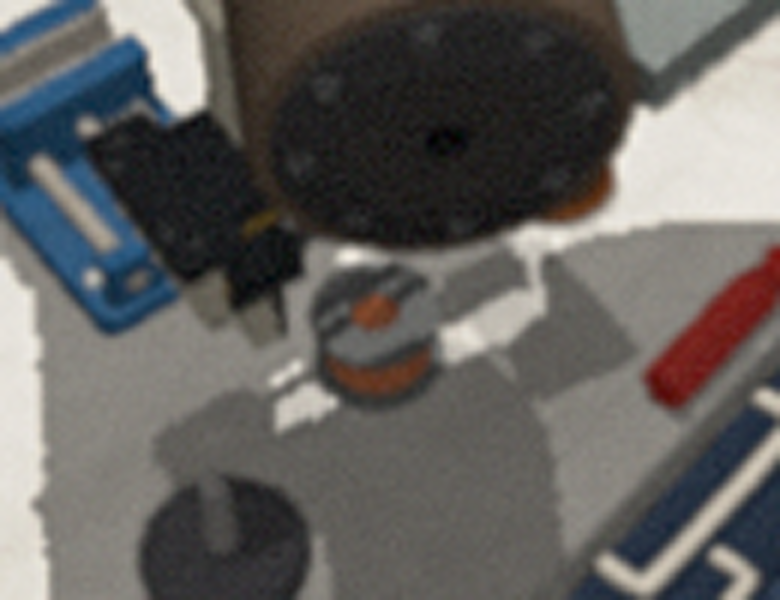

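Call:
jog_arm:
  targets: "0 0 0.02 0 0 0 1;0 0 0.04 0 0 0 1;0 0 0.053 0 0 0 1;0 0 0.053 0 0 0 1;0 0 0.053 0 0 0 -1;0 0 0.053 0 0 0 -1;0 0 0.053 0 0 0 -1;0 0 0.053 0 0 0 -1"

```text
clock: 57.15
tool_pos: [0.4103, 0.1921, 0.0066]
orientation: [180.0, -0.1, -15.8]
force: [-0.0, 0.5, 0.0]
opening: 0.0533
```

Call:
jog_arm:
  targets: "0 0 0 0 0 0 -1;0 0 0 0 0 0 -1;0 0 0 0 0 0 -1;0 0 0 0 0 0 -1;0 0 0 0 0 0 -1;0 0 0 0 0 0 -1;0 0 0 0 0 0 -1;0 0 0 0 0 0 -1"

```text
clock: 58.15
tool_pos: [0.4102, 0.192, 0.0066]
orientation: [180.0, -0.1, -15.8]
force: [-0.9, -0.1, 1.3]
opening: 0.0516
```

```bash
python3 st.py; python3 - <<'E'
from sil import *
s=snapshot("scene"); save(s,"sp4",(240,250,370,350),6)
E
```

```text
{'clock': np.float64(58.15), 'tool_pos': array([0.41 , 0.192, 0.007]), 'force': array([-0.88 , -0.107,  1.283]), 'moment': array([-0.196,  0.649, -0.036]), 'opening': np.float64(0.052), 'joint_pos': array([ 50.26 ,  15.813, -42.265,   0.255, -31.912,  23.768]), 'orientation': array([ 1.79955e+02, -1.28000e-01, -1.57550e+01])}
```

View pics/sp4.png

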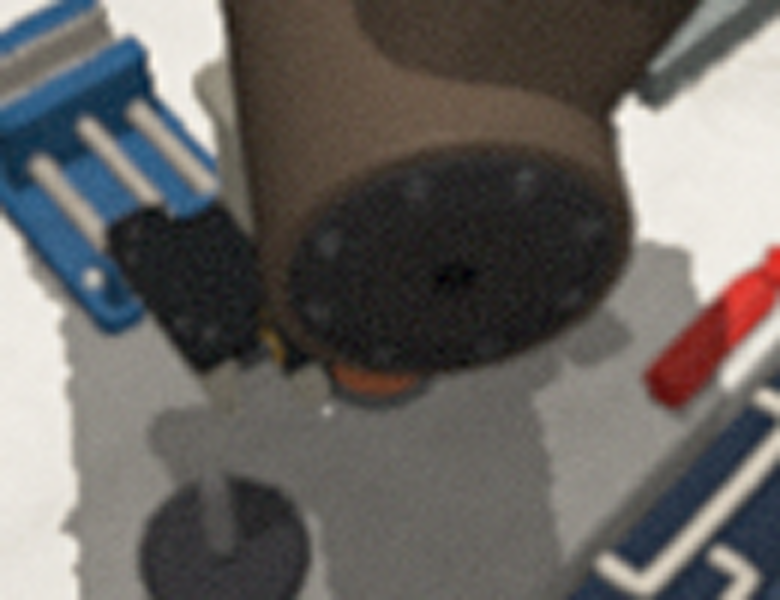

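Call:
jog_arm:
  targets: "0 0 -0.02 0 0 0 -1;0 0 -0.04 0 0 0 -1;0 0 -0.06 0 0 0 -1;0 0 -0.085 0 0 0 -1;0 0 -0.085 0 0 0 -1;0 0 -0.085 0 0 0 -1;0 0 -0.085 0 0 0 -1;0 0 -0.085 0 0 0 -1"

```text
clock: 59.2
tool_pos: [0.4098, 0.1918, 0.0909]
orientation: [179.9, -0.1, -15.8]
force: [-0.1, -0.1, -2.2]
opening: 0.0519
```

```bash
python3 st.py; python3 - <<'E'
from sil import *
s=snapshot("scene"); save(s,"sp5",(240,220,370,320),6)
rel([.393,.302,.0916],-16)
E
```

```text
{'clock': np.float64(59.2), 'tool_pos': array([0.41 , 0.192, 0.091]), 'force': array([-0.147, -0.115, -2.2  ]), 'moment': array([-0.083,  0.136,  0.011]), 'opening': np.float64(0.052), 'joint_pos': array([ 50.287,   7.669, -37.111,   0.185, -45.288,  23.824]), 'orientation': array([ 1.79884e+02, -9.20000e-02, -1.57590e+01])}
at [0.4098 0.1918 0.091 ] [ 1.799e+02 -1.000e-01 -1.580e+01] rel [-0.0461 -0.1014 -0.0009] [ 0.1  -0.1   0.24]
```

View pics/sp5.png

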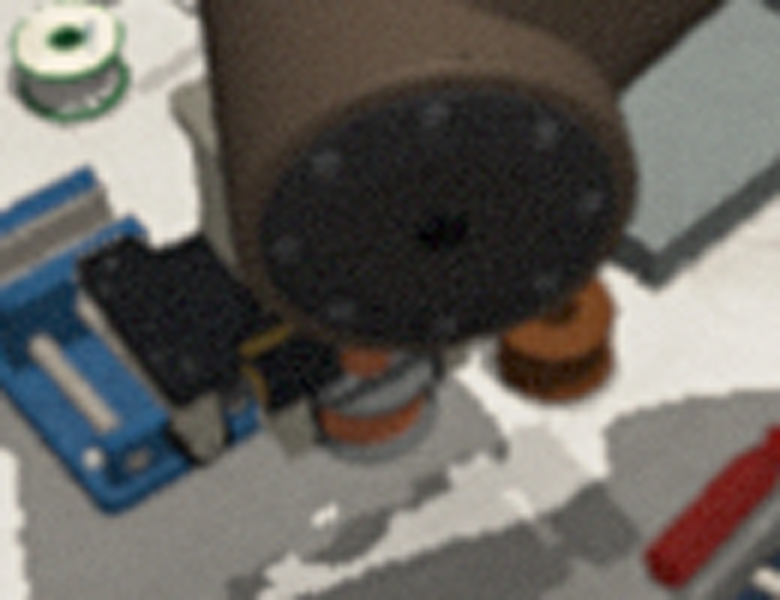

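Call:
jog_arm:
  targets: "-0.01 -0.025 0 0 0 0 -1;-0.02 -0.05 0 0 0 0 -1;-0.03 -0.075 0 0 0 0 -1;-0.046 -0.1015 0 0 0 0 -1;-0.046 -0.1015 0 0 0 0 -1;-0.046 -0.1015 0 0 0 0 -1;-0.046 -0.1015 0 0 0 0 -1;-0.046 -0.1015 0 0 0 0 -1"

```text
clock: 60.25
tool_pos: [0.3933, 0.3014, 0.0908]
orientation: [179.9, -0.1, -15.8]
force: [-0.3, 0.3, -1.9]
opening: 0.0521
```

```bash
python3 st.py; python3 - <<'E'
from sil import *
s=snapshot("scene"); save(s,"sp6",(200,260,330,360),6)
o=telemetry.get_obs(); 
P=cloud(s,np.ones((400,640),bool)); z=o["tool_pos"][2]-.0066
q=P[(np.hypot(*(P[:,:2]-o["tool_pos"][:2]).T)<.045)]
for a in np.arange(-.012,.05,.006):
    k=q[(q[:,2]>z+a-.003)&(q[:,2]<z+a+.003)]
    if len(k)>3: print(round(a,3),len(k),k[:,:2].min(0).round(4),k[:,:2].max(0).round(4),k.mean(0).round(4))
for d in models.cut_out("spool",s)[:5]: print(d["conf"],np.round(d["uv"]),d["region"].sum())
for d in models.cut_out("spindle",s)[:5]: print("spindle",d["conf"],np.round(d["uv"]),d["region"].sum(),fitxy(s,d["region"],spindle,[.393,.302]))
E
```

```text
{'clock': np.float64(60.25), 'tool_pos': array([0.393, 0.301, 0.091]), 'force': array([-0.285,  0.325, -1.853]), 'moment': array([-0.06 ,  0.157, -0.054]), 'opening': np.float64(0.052), 'joint_pos': array([ 60.343,  11.599, -32.002,   0.166, -46.477,  13.739]), 'orientation': array([ 1.79896e+02, -9.80000e-02, -1.58040e+01])}
0.0 17 [0.3674 0.3008] [0.4003 0.3277] [0.3783 0.3174 0.0854]
0.006 52 [0.3669 0.3058] [0.4006 0.3317] [0.3807 0.3199 0.0899]
0.012 27 [0.3718 0.312 ] [0.4047 0.343 ] [0.3884 0.3261 0.0966]
0.018 21 [0.3765 0.3173] [0.404  0.3432] [0.3893 0.3304 0.1019]
0.024 15 [0.3907 0.3305] [0.3972 0.3442] [0.3927 0.3373 0.1081]
0.03 20 [0.3795 0.3243] [0.3962 0.3442] [0.3887 0.3311 0.1147]
0.036 7 [0.3886 0.3268] [0.3923 0.3439] [0.3909 0.3361 0.1189]
0.6 [336. 280.] 188
0.49 [272. 330.] 57
spindle 0.8 [278. 342.] 574 (array([0.39207253, 0.30203188]), np.float64(96.8125), np.float32(574.0))
spindle 0.43 [312. 186.] 1256 (array([ 0.71459992, -0.12210982]), np.float64(1222.75), np.float32(1256.0))
```

View pics/sp6.png

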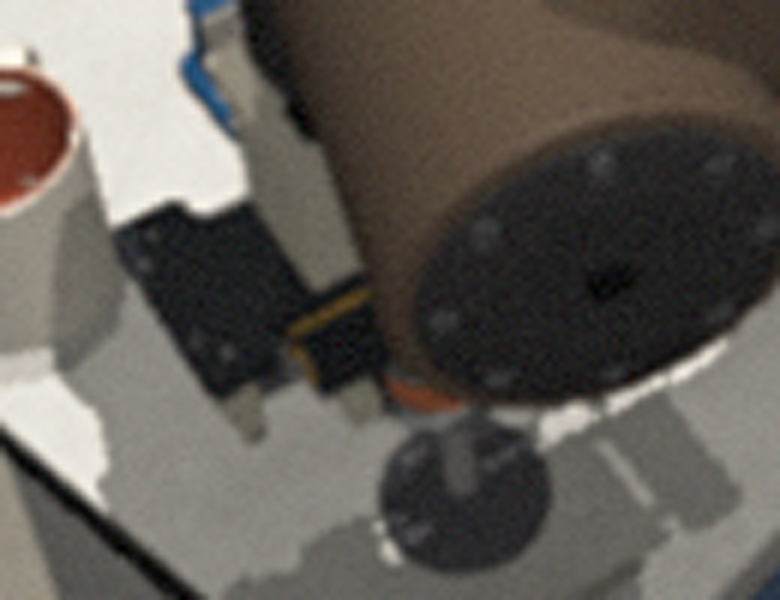

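```bash
python3 - <<'E'
from sil import *
s=snapshot("scene"); o=telemetry.get_obs(); t=o["tool_pos"]
P=cloud(s,np.ones((400,640),bool)); z=t[2]-.0066
for a,b in((-.001,.006),(-.003,.007),(.0,.005)):
    q=P[(np.hypot(*(P[:,:2]-t[:2]).T)<.034)&(P[:,2]>z+a)&(P[:,2]<z+b)]
    print(len(q),circ(q,.027)[:2]-t[:2])
# image edges: project predicted lower rim arc on crop for TCP-centred spool
im=s["img"][:,:,::-1].copy(); c=(200,290,330,360); S=6
big=cv2.resize(im[c[1]:c[3],c[0]:c[2]],None,fx=S,fy=S,interpolation=cv2.INTER_CUBIC)
for zz,r,col in((z,.027,(0,255,0)),(.012,.034,(255,0,255)),(.0,.034,(255,0,255))):
    a=np.linspace(0,2*np.pi,120); cc=t[:2] if r<.03 else [.3926,.3016]
    p=(proj(s,np.c_[cc[0]+r*np.cos(a),cc[1]+r*np.sin(a),0*a+zz])-[c[0],c[1]]+.5)*S
    cv2.polylines(big,[np.round(p).astype(np.int32)],True,col,1)
cv2.imwrite("pics/ov.png",big)
E
```

```text
53 [ 0.00025102 -0.00249543]
62 [ 0.00050819 -0.00227982]
37 [ 0.00082073 -0.00207198]
```

View pics/ov.png

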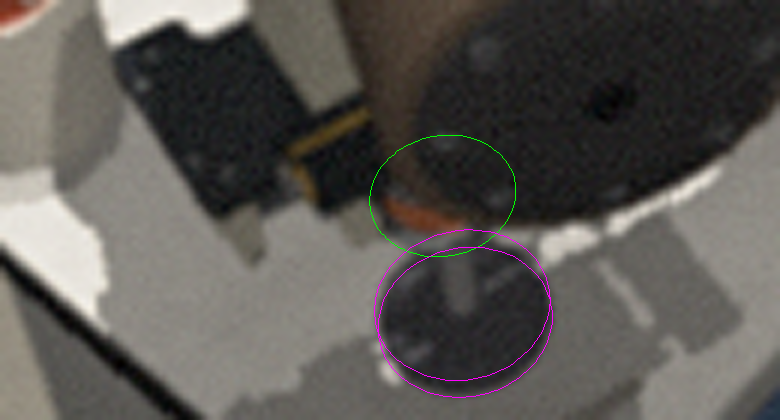

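Call:
jog_arm:
  targets: "-0.0017 -0.0014 0 0 0 0 -1;-0.0017 -0.0014 0.01 0 0 0 -1;-0.0017 -0.0014 0.02 0 0 0 -1;-0.0017 -0.0014 0.026 0 0 0 -1;-0.0017 -0.0014 0.03 0 0 0 -1;-0.0017 -0.0014 0.034 0 0 0 -1;-0.0017 -0.0014 0.036 0 0 0 -1;-0.0017 -0.0014 0.036 0 0 0 -1"

```text
clock: 61.45
tool_pos: [0.392, 0.3036, 0.0548]
orientation: [179.9, -0.1, -15.8]
force: [-0.7, -0.5, -1.6]
opening: 0.0519
```

```bash
python3 st.py; python3 - <<'E'
from sil import *
s=snapshot("scene"); save(s,"sp7",(200,280,330,380),6)
E
```

```text
{'clock': np.float64(61.45), 'tool_pos': array([0.392, 0.304, 0.055]), 'force': array([-0.731, -0.512, -1.608]), 'moment': array([-0.086,  0.174, -0.049]), 'opening': np.float64(0.052), 'joint_pos': array([ 60.611,  14.566, -34.2  ,   0.184, -41.304,  13.471]), 'orientation': array([ 1.79903e+02, -1.01000e-01, -1.57800e+01])}
```

View pics/sp7.png

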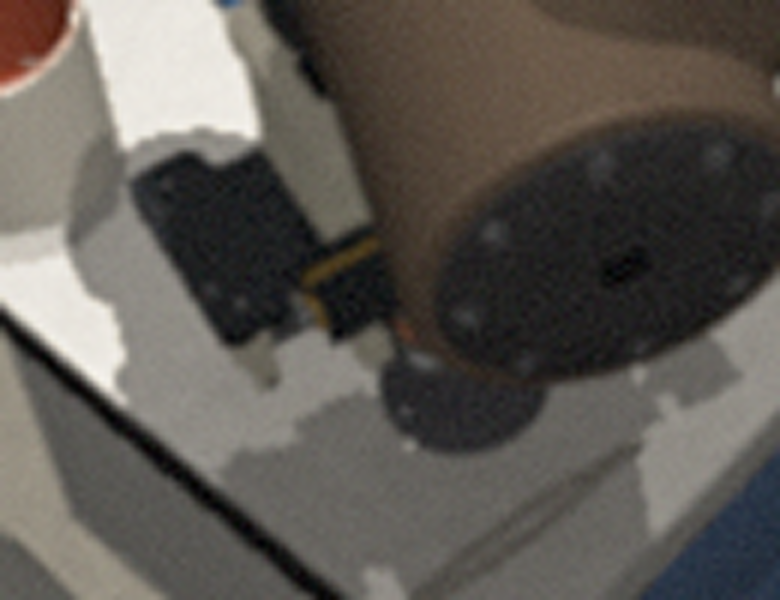

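Call:
jog_arm:
  targets: "0 0 0.008 0 0 0 -1;0 0 0.016 0 0 0 -1;0 0 0.024 0 0 0 -1;0 0 0.03 0 0 0 -1;0 0 0.034 0 0 0 -1;0 0 0.0355 0 0 0 -1;0 0 0.0355 0 0 0 -1;0 0 0.0355 0 0 0 -1"

```text
clock: 62.5
tool_pos: [0.3922, 0.3037, 0.0196]
orientation: [179.9, -0.1, -15.8]
force: [-0.3, 0.7, -2.3]
opening: 0.052
```

```bash
python3 st.py
```

```text
{'clock': np.float64(62.5), 'tool_pos': array([0.392, 0.304, 0.02 ]), 'force': array([-0.284,  0.716, -2.278]), 'moment': array([-0.093,  0.118, -0.03 ]), 'opening': np.float64(0.052), 'joint_pos': array([ 60.601,  17.761, -36.119,   0.211, -36.154,  13.453]), 'orientation': array([ 1.79938e+02, -1.13000e-01, -1.57760e+01])}
```

Down 1.5 mm more, release and rise.

Call:
jog_arm:
  targets: "0 0 0.0015 0 0 0 -1;0 0 0.0015 0 0 0 -1;0 0 0.001 0 0 0 1;0 0 0.001 0 0 0 1;0 0 0.001 0 0 0 1;0 0 0.001 0 0 0 1;0 0 0.001 0 0 0 1;0 0 0.001 0 0 0 1"

```text
clock: 63.5
tool_pos: [0.3922, 0.3037, 0.0186]
orientation: [179.9, -0.1, -15.8]
force: [-0.4, 0.3, -0.6]
opening: 0.0872
```

Call:
jog_arm:
  targets: "0 0 -0.02 0 0 0 1;0 0 -0.05 0 0 0 1;0 0 -0.09 0 0 0 1;0 0 -0.14 0 0 0 1;0 0 -0.19 0 0 0 1;0 0 -0.22 0 0 0 1;0 0 -0.22 0 0 0 1;0 0 -0.22 0 0 0 1"

```text
clock: 64.5
tool_pos: [0.3915, 0.3037, 0.238]
orientation: [179.9, -0.1, -15.8]
force: [-0.1, -0.6, 0.5]
opening: 0.0874
```

```bash
python3 st.py; python3 - <<'E'
from sil import *
rel([.45,.05,.35])
s=snapshot("scene"); save(s,"sp8",(200,280,330,380),6)
E
```

```text
{'clock': np.float64(64.5), 'tool_pos': array([0.391, 0.304, 0.238]), 'force': array([-0.121, -0.601,  0.5  ]), 'moment': array([-0.074,  0.169, -0.037]), 'opening': np.float64(0.087), 'joint_pos': array([ 60.66 ,   2.986, -20.384,   0.109, -66.704,  13.51 ]), 'orientation': array([ 1.79905e+02, -8.00000e-02, -1.57870e+01])}
at [0.3915 0.3037 0.238 ] [ 1.799e+02 -1.000e-01 -1.580e+01] rel [ 0.1255  0.2284 -0.1115] [ 0.1  -0.08 -0.  ]
```

View pics/sp8.png

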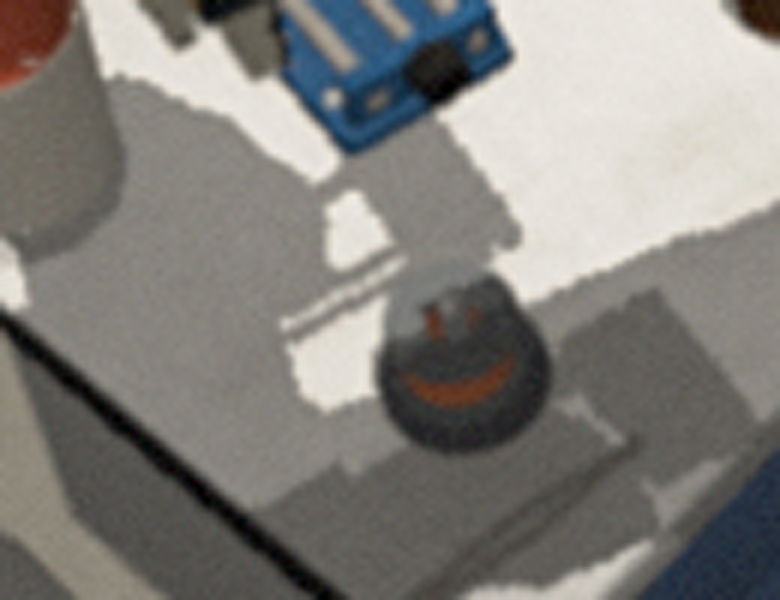

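Call:
jog_arm:
  targets: "0.02 0.05 -0.02 0 0 0 1;0.04 0.1 -0.04 0 0 0 1;0.06 0.15 -0.06 0 0 0 1;0.09 0.2 -0.08 0 0 0 1;0.12 0.25 -0.1 0 0 0 1;0.13 0.31 -0.1 0 0 0 1;0.14 0.37 -0.1 0 0 0 1;0.15 0.43 -0.1 0 0 0 1"

```text
clock: 65.55
tool_pos: [0.4179, -0.1526, 0.3379]
orientation: [179.8, 0.0, -15.8]
force: [1.8, -0.4, 0.1]
opening: 0.0874
```

```bash
python3 - <<'E'
from sil import *
s=snapshot("scene"); save(s,"f1",(230,110,420,252),4); save(s,"f2",(200,260,350,372),5)
P=cloud(s,np.ones((400,640),bool))
q=P[(np.hypot(*(P[:,:2]-[.3926,.3016]).T)<.05)&(P[:,2]>.038)&(P[:,2]<.052)]; print("spool top",len(q),np.median(q,0),circ(q),np.linalg.lstsq(np.c_[q[:,:2]-q[:,:2].mean(0),np.ones(len(q))],q[:,2],rcond=None)[0])
for d in models.cut_out("spool",s): 
    if abs(d["uv"][0]-278)<15: print(d["conf"],d["uv"],fitxy(s,d["region"],lambda c:[cyl(c,.027,.012,.046)],[.3926,.3016]))
q=P[(np.hypot(*(P[:,:2]-[.608,-.095]).T)<.033)&(P[:,2]>.18)&(P[:,2]<.24)]; print("cap top",np.percentile(q[:,2],[50,90,97]))
for d in models.spot_point("crank_grip",s): print(d["conf"],on_plane(s,d["uv"],.152))
t=snapshot("top"); save(t,"f3",(270,150,430,260),5)
for n,x in(("s",s),("t",t)):
  for d in models.cut_out("spacer_0",x): print(n,round(d["conf"],2),np.round(d["uv"]),on_plane(x,d["uv"],.009).round(3))
E
```

```text
spool top 338 [0.38911679 0.30480774 0.04586857] [0.39155465 0.3040469  0.01960755] [-0.00442003  0.02125974  0.04580189]
0.6 [275.8, 339.3] (array([0.39218899, 0.30527411]), np.float64(45.125), np.float32(554.0))
cap top [0.20008608 0.20263578 0.20427811]
0.59 [[0.69009781 0.04176402 0.152     ]]
s 0.39 [276. 337.] [[0.4   0.295 0.009]]
```

View pics/f1.png

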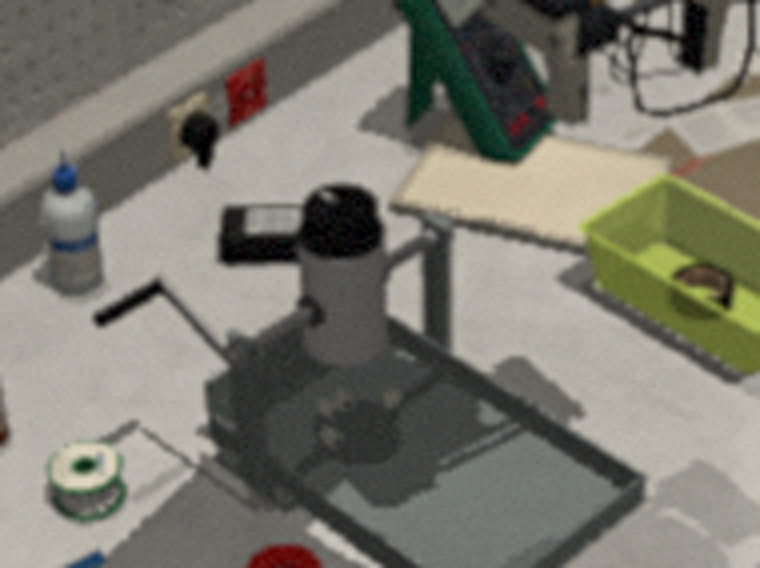

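View pics/f2.png

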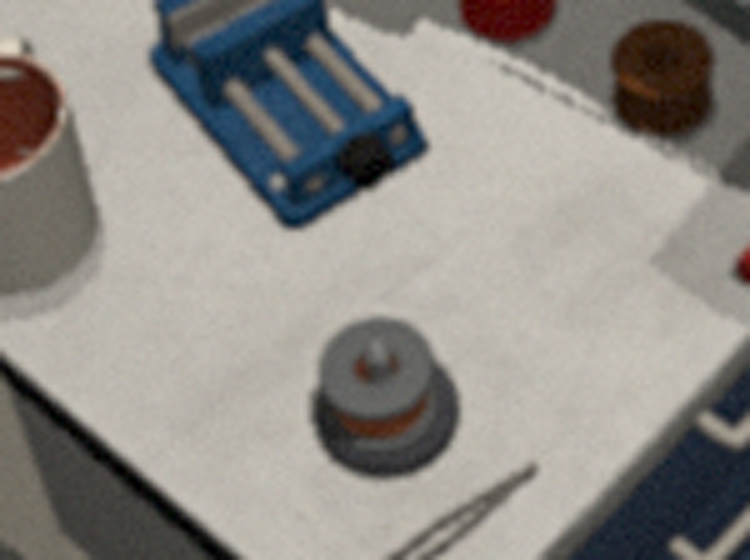

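View pics/f3.png

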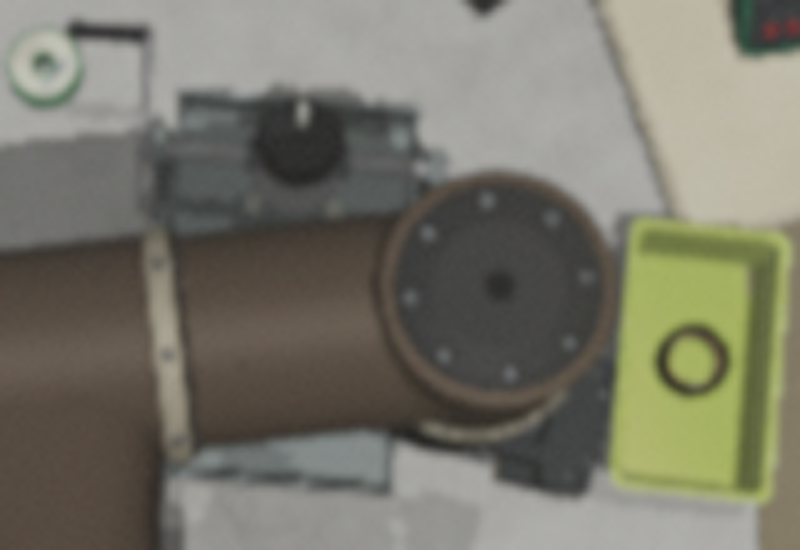

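```bash
python3 -c "
from plant import job
print(job.close_job())"
```

```text
the job is handed in; nothing more can be done
None
```

I did every step in the required order and handed the job in at about 66 s; no verdict came back.

- **Catch tray:** the tape roll, the only thing left in it, is now in the parts tray. The last pictures show it lying flat there.
- **Canister:** I unscrewed the cap to its stop, where the turning torque rose to 0.76 N m. I then tipped the can to about 2.35 rad for over 3 s, brought it back against its upright stop, and screwed the cap down to its stop at 0.89 N m. The cap's top is back at 0.20 m, and its mark points the way it did at the start.
- **Spacers:** four are visible in the catch tray, just in front of the canister. The detection network did not find them, so this comes from looking at the pictures. I could not look inside the can, so I can't rule out one left there.
- **Spool:** the grey spool sits flat on the spindle, with its top at about 46 mm as expected. The scene-camera fits put it 2.5 to 4 mm off the spindle's axis, within the 8 mm allowed.

**Camera disagreement:** the two cameras differed by about 5 mm in x. I went by the scene camera and the contact forces instead. Before that, I gripped the tape about 9 mm off-centre, but it held and was placed without trouble.

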